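# Lay out the tester set in its display trays

## Task

Lay out the drawing tester set on the shop counter: put the large ink jar, the small ink jar, the marker and the eraser each into the shallow plywood tray made to its shape and size, lying flat inside the rim (the marker and eraser lengthwise along their trays). Keep the jars upright and set them down without dropping them, and leave the small rinsing glass where it stands.

Things in the scene. Friction and masses are not known exactly. Their poses are not given: they have to be found in the camera images.
- big_jar: the large ink jar: closed round amber glass jar with a black screw lid, diameter 56 mm, 52 mm high in all (glass straight-sided up to 34 mm, lid 52 mm across from 38 mm up), about 0.18 kg, standing upright on the counter. Origin: centre of its underside; z up, its axis
- small_jar: the small ink jar: the same make, diameter 36 mm, 46 mm high (glass straight-sided up to 28 mm, lid 33 mm across from 32 mm up), about 0.08 kg, standing upright on the counter. Origin: centre of its underside; z up, its axis
- marker: a broad square-barrelled marker lying on the counter, grey barrel with a black cap at its +x end: 120 mm long (along its x) by 22 mm wide (y) by 22 mm high, about 0.04 kg. Origin: centre of its underside; z up
- eraser: a white block eraser in a plain cardboard sleeve, lying flat: 56 mm long (along its x) by 32 mm wide (y) by 24 mm high, about 0.045 kg. Origin: centre of its underside; z up
- big_tray: the large round plywood tray, for the large ink jar: inner diameter 74 mm, outer 82 mm, pale rim and dark floor, floor 3 mm thick, rim 4 mm thick standing to 7 mm above the counter (4 mm above the tray's floor); fixed to the counter. Origin: centre of its underside, on the counter; z up
- small_tray: the small round plywood tray, for the small ink jar: inner diameter 54 mm, outer 62 mm, pale rim and dark floor, floor 3 mm thick, rim 4 mm thick standing to 7 mm above the counter (4 mm above the tray's floor); fixed to the counter. Origin: centre of its underside, on the counter; z up
- long_tray: the long rectangular plywood tray, for the marker: inside 138 mm long (along its x) by 40 mm wide (y), outside 146 by 48 mm, pale rim and dark floor, floor 3 mm thick, rim 4 mm thick standing to 7 mm above the counter (4 mm above the tray's floor); fixed to the counter. Origin: centre of its underside, on the counter; z up. The marker may point either way
- short_tray: the short rectangular plywood tray, for the eraser: inside 74 mm long (along its x) by 50 mm wide (y), outside 82 by 58 mm, pale rim and dark floor, floor 3 mm thick, rim 4 mm thick standing to 7 mm above the counter (4 mm above the tray's floor); fixed to the counter. Origin: centre of its underside, on the counter; z up. The eraser may lie either way round
- glass: a small open rinsing glass, loose, 52 mm across and 60 mm high, 0.12 kg, standing among the things near the middle of the counter: leave it alone. Origin: centre of its underside; z up. It is the tallest thing among the jars and trays; other odds and ends there (sharpener, tape roll) are at most 15 mm high
Things that resemble listed ones, but are neither listed nor needed, are in the scene too. What is shaped like the small_jar but blue or red is not meant.

How it is judged:
By the outcome, as a careful person would: the job done as asked, in the order asked, and still so for the second after the job is handed in, with the robot touching nothing.
It also fails if it takes over 128 s, if anything falls off the work surface, if the arm or the gripper's body presses on something with over 40 N, if the wrist force passes 120 N, or if a joint passes its speed limit or range.

## Robot

A 6-joint arm with a two-finger parallel gripper is mounted at the origin on the work surface. World frame = base frame: x ahead of the robot, y to its left, z up, the work surface at z = 0. Lengths are in m, angles in rad, forces in N, time in s.
With the tool pointing down it reaches from about 0.325 to 0.875 m from the base axis. Payload 4.4 kg.
Tool frame: the origin (TCP) lies midway between the tips of the shut fingers; the grasp point (between the pads) lies 19 mm behind it; z points along the fingers, y is the line along which they close (so a half turn about z gives the same grasp; the last joint's range is limited). The gripper opens to 85 mm and grips with 20 to 120 N. Pads are 22 mm wide; open, the fingers measure 114 mm over their backs; the gripper's body (76 mm by 85 mm) begins 54 mm behind the grasp point. The pads swing forward as they close: fully open they stand 13 mm farther back than shut.
Start: joints at [-1.258, 0.207, 1.542, -0, 1.393, -0.15], TCP at [0.257, -0.515, 0.231] pointing down, gripper open.
Joint ranges: [-2.73, 2.73], [-0.86, 2.22], [0.23, 2.46], [-1.11, 4.25], [0.08, 2.63], [-2.82, 2.82]. Speed limits (rad/s): [2.79, 2.79, 3.14, 3.14, 3.14, 3.14].

## Interface

Orientations are given as a unit quaternion [w, x, y, z].
In Python, from bench import arm, vision, finish_job gives the robot as it stands.
- The arm moves only by the tool step_arm, never from a script. Its argument "steps" is a list of rows, each an object with "delta_pos": the shift along the tool's x, y, z in m, a list of three; "dr": the turn, a rotation vector about the tool's x, y, z in degrees, a list of three. In form: [{"delta_pos": [tx, ty, tz], "dr": [ax, ay, az]}, ...]. A call has 1 to 5 rows; each row shifts and turns the commanded pose from where the row before left it, along the tool's axes as they then stand; what a row does not reach is not made up. A row lasts 1/12 s, in which the tool goes at most 41.7 mm and 7.16 degrees, less where a joint would pass 70% of its speed; a pose out of reach is approached as far as the arm can. A call is refused whole if a number of a shift passes 0.0417 or a number of a turn 7.16, either way. A call with a gripper value outside its range is refused whole. "grip" is the finger opening in m, from 0 to 0.0854, set as the call begins (left out, the last holds). The fingers move at their own pace and stop on an object; the grip force is fixed at half the most. Time passes only in rows, so rows that do not move let the fingers close. It gives the time, the measured TCP pose, the force, the opening and the grip force at its end, in the units of the state.
- arm.read_state(): the state, without advancing time (a new reading comes with each control period).
- vision.camera(name): name is "side" or "top" or "wrist"; returns the picture (400x640x3 uint8, red, green, blue); there is no depth.
- vision.calibration(name): a dict with "camera_matrix" (3x3 intrinsics, pixels), "R" (3x3) and "t" (3): a world point X has camera coordinates R X + t. Camera axes: x right, y down, z forward; pixel columns grow to the right and rows downward; lengths in m; the calibration is good to about 2 mm. A picture is of the moment at which its call begins: read the wrist's pose just before it. calibration takes no time and is no camera call; for the wrist camera it gives the pose at the moment of the call.
- finish_job(): hands the job in; it is judged then, once.
Trained networks look in the newest picture that a camera, given by its name, has taken for a name from the list of things; names that differ only in an ending like _2 or _b are one class to them, and where a whole thing is asked for, a point or a joint stands for the part that bears it (a point fixed in the world has none). Each returns a list of dicts, best first, with "conf" (0 to 1); they miss things now and then, are a little off and sometimes report something else, mostly with a low value. They report only what shows in the picture. A call takes as long as a camera call. They do not tell look-alikes from the thing itself.
- vision.look_for(camera, label): "point" ([x, y, z] in m, in world coordinates, good to about 4 mm: the middle of the surface that is visible of it).
- vision.outline_of(camera, label): "region" (400x640 bool, what is visible of it).
The state is a dict: "time": time; "joint_positions": joint angles; "joint_velocities": joint speeds; "joint_torque": joint torques, N m; "eef_pos": TCP position; "orientation": TCP orientation; "ft_force": force on the tool from outside, world axes, zero at the start; "ft_torque": the same for the moment, N m; "finger_gap": finger opening in m; "grip_force": force on a finger pad.
Only numpy, scipy, OpenCV 4.12 (cv2) and the standard library are available. Lean on these libraries where they do the work, as an engineer would, in place of code of your own. Each camera call takes 0.05 s, during which the arm holds its last target. There are 200 camera calls.

## Working session

There is one attempt and no reset: what is moved stays moved. The work goes in short steps, Python scripts to look and compute and a tool call to move; the robot and the scene stay as the last step left them, time stands still between calls to the robot, and variables do not carry over. Pictures are saved under pics/ and viewed, at most 14 in all, crops included, and the job is handed in when it is done.

Besides the shell and the picture viewer there is one more tool, called after "Call:" as name(argument=value, ...), one argument or row to a line, values as JSON. step_arm: Moves the arm, as the interface text tells. Its arguments: {"type":"object","properties":{"steps":{"type":"array"},"grip":{"type":"number"}},"required":["steps"]}

```bash
mkdir -p pics; ls; python3 - <<'E'
from bench import arm, vision
import cv2
s=arm.read_state(); print(s['time'],s['eef_pos'],s['orientation'],s['finger_gap'])
for c in ['top','side']:
    im=vision.camera(c); cv2.imwrite(f'pics/{c}0.png',im[:,:,::-1])
    k=vision.calibration(c); print(c,k['camera_matrix'].round(1).tolist(),k['R'].round(3).tolist(),k['t'].round(3).tolist())
for n in ['big_jar','small_jar','marker','eraser','big_tray','small_tray','long_tray','short_tray','glass']:
    for d in vision.look_for('top',n): print(n,[round(float(v),3) for v in d['point']],round(d['conf'],2))
E
```

```text
pics
0.0 [ 0.25646861 -0.51379657  0.23009572] [-1.15418249e-03  9.73343617e-01  2.29348782e-01 -8.83344304e-05] 0.08521670700198679
top [[465.5, 0.0, 316.1], [0.0, 465.5, 195.6], [0.0, 0.0, 1.0]] [[-0.017, -1.0, 0.003], [-0.994, 0.017, -0.11], [0.11, -0.005, -0.994]] [-0.006, 0.541, 1.371]
side [[424.9, 0.0, 320.9], [0.0, 424.9, 203.1], [0.0, 0.0, 1.0]] [[-0.905, -0.424, 0.014], [-0.27, 0.551, -0.789], [0.327, -0.719, -0.614]] [0.486, 0.162, 0.906]
big_jar [0.646, -0.128, 0.055] 0.75
small_jar [0.505, 0.125, 0.048] 0.64
small_jar [0.435, 0.036, 0.045] 0.58
small_jar [0.438, 0.115, 0.048] 0.54
small_jar [0.648, -0.129, 0.052] 0.39
marker [0.662, 0.154, 0.026] 0.66
eraser [0.454, -0.092, 0.023] 0.55
big_tray [0.559, 0.38, 0.003] 0.61
small_tray [0.379, 0.276, 0.003] 0.77
long_tray [0.551, -0.407, 0.003] 0.64
short_tray [0.366, -0.273, 0.006] 0.94
glass [0.575, 0.007, 0.018] 0.48
```

View pics/top0.png

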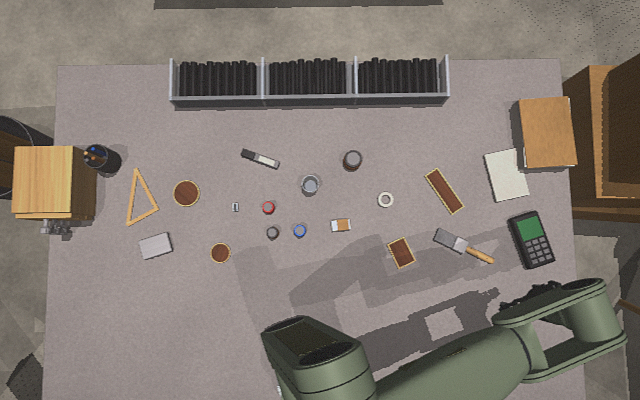

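View pics/side0.png

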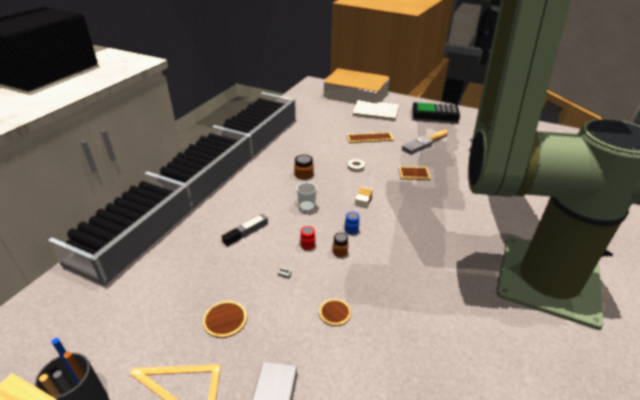

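The top view shows the amber small jar at (272,233), with red (268,207) and blue (300,230) look-alikes beside it. The big jar is at (352,160), marker (260,158), eraser (341,225) and glass (310,184). The trays are at (186,193), (220,253), (444,190) and (401,253). I'll fit model silhouettes to the outlines from both cameras.

```bash
cat > h.py <<'E'
from bench import arm, vision
import numpy as np, cv2
from scipy.optimize import minimize
def proj(k,X):
    c=X@np.array(k['R']).T+np.array(k['t']); p=c@np.array(k['camera_matrix']).T; return p[:,:2]/p[:,2:]
def cyl(segs):
    a=np.linspace(0,2*np.pi,40,endpoint=False)
    return np.vstack([np.c_[r*np.cos(a),r*np.sin(a),0*a+z] for r,z in segs])
def box(l,w,h): return np.array([[sx*l/2,sy*w/2,z] for sx in(-1,1) for sy in(-1,1) for z in(0,h)])
M={'big_jar':cyl([(.028,0),(.028,.034),(.026,.038),(.026,.052)]),'small_jar':cyl([(.018,0),(.018,.028),(.0165,.032),(.0165,.046)]),
'marker':box(.12,.022,.022),'eraser':box(.056,.032,.024),'big_tray':cyl([(.041,0),(.041,.007)]),'small_tray':cyl([(.031,0),(.031,.007)]),
'long_tray':box(.146,.048,.007),'short_tray':box(.082,.058,.007),'glass':cyl([(.026,0),(.026,.06)])}
S=8
def sil(k,n,p,z0=0):
    c,s=np.cos(p[2]),np.sin(p[2]); X=M[n]@np.array([[c,-s,0],[s,c,0],[0,0,1]]).T+[p[0],p[1],z0]
    return proj(k,X)
def fit(n,views,p0,z0=0):
    """views: list of (calib, mask)"""
    V=[]
    for k,m in views:
        ys,xs=np.nonzero(m); x0,x1,y0,y1=xs.min()-8,xs.max()+9,ys.min()-8,ys.max()+9
        mm=np.zeros((y1-y0,x1-x0),np.uint8); mm[ys-y0,xs-x0]=1
        V.append((k,x0,y0,cv2.resize(mm,None,fx=S,fy=S,interpolation=cv2.INTER_NEAREST)))
    def cost(p):
        r=0
        for k,x0,y0,mm in V:
            q=(sil(k,n,p,z0)-[x0,y0]+.5)*S
            im=np.zeros_like(mm); cv2.fillConvexPoly(im,cv2.convexHull(np.round(q).astype(np.int32)),1)
            r+=1-(im&mm).sum()/max(1,(im|mm).sum())
        return r/len(V)
    best=None
    rect=n in('marker','eraser','long_tray','short_tray')
    for a in (np.arange(0,np.pi,np.pi/8) if rect else [0]):
        i=np.array([[0,0,0],[.012,0,0],[0,.012,0]]+([[0,0,.25]] if rect else [[.005,.005,0]]))+[p0[0],p0[1],a]
        o=minimize(cost,[p0[0],p0[1],a],method='Nelder-Mead',options=dict(initial_simplex=i,xatol=2e-4,fatol=1e-4))
        if best is None or o.fun<best.fun: best=o
    return best.x,best.fun
def masks(cam,n,p0,z=.02):
    k=vision.calibration(cam); q=proj(k,np.array([[p0[0],p0[1],z]]))[0]; best=None
    for d in vision.outline_of(cam,n):
        m=np.asarray(d['region']); 
        if m.sum()<15: continue
        ys,xs=np.nonzero(m); e=np.hypot(xs.mean()-q[0],ys.mean()-q[1])
        if best is None or e<best[0]: best=(e,k,m,d['conf'])
    return best
E
cat > m.py <<'E'
from h import *
P={'big_jar':(.646,-.128),'small_jar':(.438,.115),'marker':(.662,.154),'eraser':(.454,-.092),'big_tray':(.559,.38),'small_tray':(.379,.276),'long_tray':(.551,-.407),'short_tray':(.366,-.273),'glass':(.575,.007)}
for n,p in P.items():
    vs=[]
    for c in('top','side'):
        b=masks(c,n,p)
        if b is None or b[0]>25: print(n,c,'none',b and b[0]); continue
        vs.append(b[1:3]); x,f=fit(n,[b[1:3]],p); print(n,c,x.round(4)[:2],round(np.degrees(x[2])%180,1),'iou',round(1-f,2))
    if len(vs)==2: x,f=fit(n,vs,p); print('  BOTH',x.round(4)[:2],round(np.degrees(x[2])%180,1),round(1-f,2))
print(arm.read_state()['time'])
E
python3 m.py
```

```text
big_jar top [ 0.6492 -0.1279] 0.0 iou 0.94
big_jar side [ 0.6497 -0.1256] 0.0 iou 0.94
  BOTH [ 0.6498 -0.1271] 0.0 0.93
small_jar top [0.433  0.1165] 0.0 iou 0.93
small_jar side [0.4345 0.1198] 0.0 iou 0.93
  BOTH [0.4342 0.1178] 0.0 0.89
marker top [0.6612 0.1544] 68.0 iou 0.87
marker side [0.6609 0.1579] 68.4 iou 0.91
  BOTH [0.6613 0.1565] 68.6 0.88
eraser top [ 0.4535 -0.0887] 93.7 iou 0.92
eraser side [ 0.453  -0.0847] 94.6 iou 0.93
  BOTH [ 0.4535 -0.0877] 94.3 0.91
big_tray top [0.5598 0.3815] 0.0 iou 0.95
big_tray side [0.5599 0.3855] 0.0 iou 0.96
  BOTH [0.5599 0.3838] 0.0 0.93
small_tray top [0.3757 0.2772] 0.0 iou 0.93
small_tray side [0.3776 0.2803] 0.0 iou 0.96
  BOTH [0.3766 0.279 ] 0.0 0.92
long_tray top [ 0.553  -0.4101] 31.7 iou 0.94
long_tray side [ 0.5522 -0.4032] 31.7 iou 0.92
  BOTH [ 0.553 -0.407] 32.5 0.88
short_tray top [ 0.3676 -0.2702] 23.1 iou 0.95
short_tray side [ 0.3678 -0.2656] 23.2 iou 0.94
  BOTH [ 0.3678 -0.2685] 22.1 0.91
glass top [ 5.772e-01 -1.000e-04] 0.0 iou 0.87
glass side [ 0.5811 -0.0032] 0.0 iou 0.82
  BOTH [5.786e-01 2.000e-04] 0.0 0.84
1.45
```

```bash
cat > go.py <<'E'
import sys; from h import *
from scipy.spatial.transform import Rotation as Ro
def tool(x,y,z,psi=None):
    s=arm.read_state(); q=s['orientation']; R=Ro.from_quat([q[1],q[2],q[3],q[0]]).as_matrix()
    cur=np.degrees(np.arctan2(R[1,1],R[0,1])); d=R.T@(np.array([x,y,z])-s['eef_pos'])
    w=None if psi is None else round(((cur-psi+90)%180)-90,1)
    print('t',round(s['time'],2),'pos',np.round(s['eef_pos'],4),'psi',round(cur,1),'tilt',np.round(R[:2,2],4),'gap',round(s['finger_gap'],4),'F',np.round(s['ft_force'],1),'q6',round(s['joint_positions'][5],2))
    print('  tool delta mm',np.round(d*1e3,1),'turn about tool z deg',w)
if __name__=='__main__': tool(*map(float,sys.argv[1:]))
E
python3 go.py .6498 -.127 .2 -63.5
```

```text
t 1.45 pos [ 0.2567 -0.5145  0.2313] psi -63.5 tilt [ 0. -0.] gap 0.0852 F [-0.2  0.6 -0. ] q6 -0.15
  tool delta mm [ 524.8 -171.3   31.3] turn about tool z deg 0.0
```

Call:
step_arm(
  steps=[
    {"delta_pos": [0.035, -0.0115, 0.002], "dr": [0, 0, 0]},
    {"delta_pos": [0.035, -0.0115, 0.002], "dr": [0, 0, 0]},
    {"delta_pos": [0.035, -0.0115, 0.002], "dr": [0, 0, 0]},
    {"delta_pos": [0.035, -0.0115, 0.002], "dr": [0, 0, 0]},
    {"delta_pos": [0.035, -0.0115, 0.002], "dr": [0, 0, 0]},
  ],
  grip=0.085,
)

```text
time: 1.87
eef_pos: [0.3886, -0.3838, 0.2214]
orientation: [0.0, 0.973, 0.229, 0.0]
ft_force: [0.7, -1.1, -0.2]
finger_gap: 0.0848
grip_force: 0.0
```

Call:
step_arm(
  steps=[
    {"delta_pos": [0.035, -0.0115, 0.002], "dr": [0, 0, 0]},
    {"delta_pos": [0.035, -0.0115, 0.002], "dr": [0, 0, 0]},
    {"delta_pos": [0.035, -0.0115, 0.002], "dr": [0, 0, 0]},
    {"delta_pos": [0.035, -0.0115, 0.002], "dr": [0, 0, 0]},
    {"delta_pos": [0.035, -0.0115, 0.002], "dr": [0, 0, 0]},
  ],
)

```text
time: 2.28
eef_pos: [0.5197, -0.2539, 0.2114]
orientation: [0.0, 0.973, 0.229, 0.0]
ft_force: [0.3, -0.6, -0.2]
finger_gap: 0.0853
grip_force: 0.0
```

Call:
step_arm(
  steps=[
    {"delta_pos": [0.035, -0.0115, 0.002], "dr": [0, 0, 0]},
    {"delta_pos": [0.035, -0.0115, 0.002], "dr": [0, 0, 0]},
    {"delta_pos": [0.035, -0.0115, 0.002], "dr": [0, 0, 0]},
    {"delta_pos": [0.035, -0.0115, 0.002], "dr": [0, 0, 0]},
    {"delta_pos": [0, 0, 0], "dr": [0, 0, 0]},
  ],
)

```text
time: 2.7
eef_pos: [0.6269, -0.1462, 0.2026]
orientation: [-0.001, 0.973, 0.232, 0.001]
ft_force: [-1.0, 0.1, -0.0]
finger_gap: 0.0848
grip_force: 0.0
```

```bash
python3 go.py .6498 -.127 .2 -63.5; cat > w.py <<'E'
import sys; from h import *
from scipy.spatial.transform import Rotation
n,x,y,z0=sys.argv[1],*map(float,sys.argv[2:5]); out=sys.argv[5] if len(sys.argv)>5 else None
im=vision.camera('wrist'); k=vision.calibration('wrist')
if out: cv2.imwrite('pics/'+out,im[:,:,::-1])
q=proj(k,np.array([[x,y,z0+.02]]))[0]; print('expected px',q.round())
for d in vision.look_for('wrist',n): print('pt',np.round(d['point'],4),round(d['conf'],2))
b=masks('wrist',n,(x,y),z0+.02)
if b:
    p,f=fit(n,[b[1:3]],(x,y),z0); print('fit',p.round(4)[:2],round(np.degrees(p[2])%180,1),'iou',round(1-f,2),'pxerr',round(b[0]),'area',b[2].sum())
E
python3 w.py big_jar .6498 -.127 0 w1.png
```

```text
t 2.7 pos [ 0.6269 -0.1462  0.2026] psi -63.1 tilt [0.0022 0.0029] gap 0.0848 F [-1.   0.1 -0. ] q6 0.74
  tool delta mm [29.1 -6.8  2.7] turn about tool z deg 0.4
expected px [312. 149.]
pt [ 0.6495 -0.1261  0.0535] 0.6
pt [ 0.471  -0.0719  0.0218] 0.29
fit [ 0.6462 -0.1309] 0.0 iou 0.95 pxerr 6 area 2186
```

View pics/w1.png

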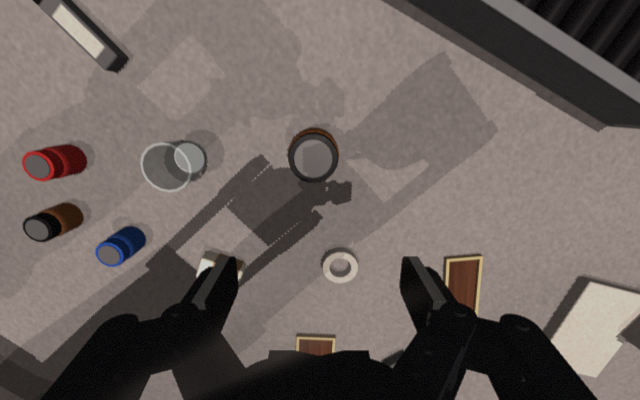

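The wrist view shows the big jar under the gripper's forward side at (313,155) and a clear space around it. Wrist and fixed-camera fits agree to about 4 mm.

Call:
step_arm(
  steps=[
    {"delta_pos": [0.013, -0.003, 0.03], "dr": [0, 0, 0]},
    {"delta_pos": [0.013, -0.003, 0.03], "dr": [0, 0, 0]},
    {"delta_pos": [0, 0, 0.03], "dr": [0, 0, 0]},
    {"delta_pos": [0, 0, 0], "dr": [0, 0, 0]},
    {"delta_pos": [0, 0, 0], "dr": [0, 0, 0]},
  ],
)

```text
time: 3.27
eef_pos: [0.6412, -0.1354, 0.1112]
orientation: [-0.001, 0.974, 0.229, -0.003]
ft_force: [-0.2, -0.5, 0.4]
finger_gap: 0.0848
grip_force: 0.0
```

```bash
python3 w.py big_jar .648 -.129 0; python3 go.py .648 -.129 .009 -63.5
```

```text
expected px [315. 194.]
pt [ 0.6535 -0.123   0.0538] 0.95
fit [ 0.6522 -0.1281] 0.0 iou 0.97 pxerr 1 area 4465
t 3.42 pos [ 0.6453 -0.1364  0.1164] psi -63.6 tilt [ 0.0046 -0.0018] gap 0.0853 F [ 0.3 -0.4  0.5] q6 0.77
  tool delta mm [  5.4  -5.8 107.4] turn about tool z deg -0.1
```

Call:
step_arm(
  steps=[
    {"delta_pos": [0.009, -0.0035, 0.02], "dr": [0, 0, 0]},
    {"delta_pos": [0, 0, 0.025], "dr": [0, 0, 0]},
    {"delta_pos": [0, 0, 0.02], "dr": [0, 0, 0]},
    {"delta_pos": [0, 0, 0.02], "dr": [0, 0, 0]},
    {"delta_pos": [0, 0, 0.018], "dr": [0, 0, 0]},
  ],
)

```text
time: 3.83
eef_pos: [0.6521, -0.1287, 0.0122]
orientation: [0.001, 0.973, 0.229, 0.002]
ft_force: [-0.0, 0.1, -0.3]
finger_gap: 0.0845
grip_force: 0.0
```

Call:
step_arm(
  steps=[
    {"delta_pos": [0, 0, 0], "dr": [0, 0, 0]},
    {"delta_pos": [0, 0, 0], "dr": [0, 0, 0]},
    {"delta_pos": [0, 0, 0], "dr": [0, 0, 0]},
  ],
)

```text
time: 4.08
eef_pos: [0.6523, -0.1285, 0.0131]
orientation: [0.001, 0.973, 0.229, 0.002]
ft_force: [-0.0, -0.2, -0.1]
finger_gap: 0.0848
grip_force: 0.0
```

```bash
python3 - <<'E'
from h import *
im=vision.camera('wrist'); cv2.imwrite('pics/w2.png',im[:,:,::-1])
E
python3 go.py .6505 -.128 .01; 
```

```text
t 4.13 pos [ 0.6526 -0.1285  0.0134] psi -63.5 tilt [ 0.005  -0.0017] gap 0.0851 F [-0.4 -0.8  0.2] q6 0.78
  tool delta mm [-1.6 -1.4  3.4] turn about tool z deg None
```

View pics/w2.png

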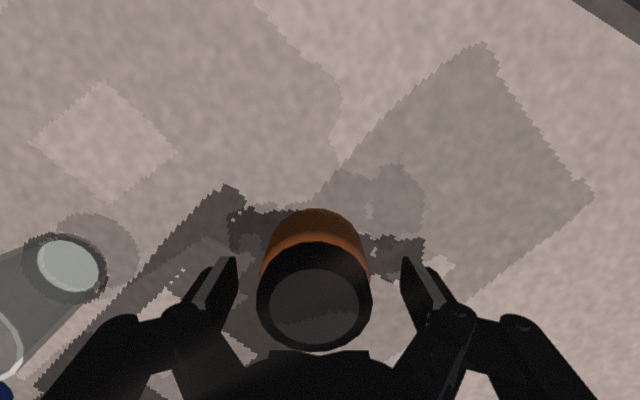

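The jar is centred between the fingers at (314,300). The TCP sits slightly high, so I'll go down 8 mm and close.

Call:
step_arm(
  steps=[
    {"delta_pos": [0, 0, 0.004], "dr": [0, 0, 0]},
    {"delta_pos": [0, 0, 0.004], "dr": [0, 0, 0]},
    {"delta_pos": [0, 0, 0], "dr": [0, 0, 0]},
    {"delta_pos": [0, 0, 0], "dr": [0, 0, 0]},
  ],
)

```text
time: 4.47
eef_pos: [0.6501, -0.1274, 0.0021]
orientation: [-0.0, 0.973, 0.229, -0.0]
ft_force: [-0.3, -0.5, 0.5]
finger_gap: 0.0849
grip_force: 0.0
```

Call:
step_arm(
  steps=[
    {"delta_pos": [0, 0, 0], "dr": [0, 0, 0]},
    {"delta_pos": [0, 0, 0], "dr": [0, 0, 0]},
    {"delta_pos": [0, 0, 0], "dr": [0, 0, 0]},
    {"delta_pos": [0, 0, 0], "dr": [0, 0, 0]},
    {"delta_pos": [0, 0, 0], "dr": [0, 0, 0]},
  ],
  grip=0.045,
)

```text
time: 4.88
eef_pos: [0.6509, -0.1277, 0.0028]
orientation: [0.0, 0.973, 0.229, 0.001]
ft_force: [0.6, -0.7, 3.4]
finger_gap: 0.0544
grip_force: 63.7
```

Call:
step_arm(
  steps=[
    {"delta_pos": [0, 0, 0], "dr": [0, 0, 0]},
    {"delta_pos": [0, 0, 0], "dr": [0, 0, 0]},
    {"delta_pos": [0, 0, 0], "dr": [0, 0, 0]},
    {"delta_pos": [0, 0, 0], "dr": [0, 0, 0]},
    {"delta_pos": [0, 0, 0], "dr": [0, 0, 0]},
  ],
)

```text
time: 5.3
eef_pos: [0.6509, -0.1277, 0.0028]
orientation: [0.0, 0.973, 0.229, 0.001]
ft_force: [0.2, 0.2, 4.0]
finger_gap: 0.0544
grip_force: 63.7
```

```bash
python3 go.py .56 .383 .13
```

```text
t 5.3 pos [ 0.6509 -0.1277  0.0028] psi -63.5 tilt [ 0.0012 -0.0003] gap 0.0544 F [0.2 0.2 4. ] q6 0.78
  tool delta mm [ 146.8 -497.5 -127.4] turn about tool z deg None
```

Call:
step_arm(
  steps=[
    {"delta_pos": [0, 0, -0.015], "dr": [0, 0, 0]},
    {"delta_pos": [0, 0, -0.03], "dr": [0, 0, 0]},
    {"delta_pos": [0, 0, -0.035], "dr": [0, 0, 0]},
    {"delta_pos": [0, 0, -0.03], "dr": [0, 0, 0]},
    {"delta_pos": [0.006, -0.02, -0.01], "dr": [0, 0, 0]},
  ],
)

```text
time: 5.72
eef_pos: [0.6501, -0.1112, 0.1285]
orientation: [0.004, 0.974, 0.228, 0.004]
ft_force: [1.3, -1.1, -0.5]
finger_gap: 0.0542
grip_force: 63.8
```

Call:
step_arm(
  steps=[
    {"delta_pos": [0.0105, -0.0355, 0], "dr": [0, 0, 0]},
    {"delta_pos": [0.0105, -0.0355, 0], "dr": [0, 0, 0]},
    {"delta_pos": [0.0105, -0.0355, 0], "dr": [0, 0, 0]},
    {"delta_pos": [0.0105, -0.0355, 0], "dr": [0, 0, 0]},
    {"delta_pos": [0.0105, -0.0355, 0], "dr": [0, 0, 0]},
  ],
)

```text
time: 6.13
eef_pos: [0.6127, 0.0767, 0.1218]
orientation: [-0.0, 0.973, 0.229, -0.001]
ft_force: [0.5, -0.6, -0.6]
finger_gap: 0.0545
grip_force: 63.7
```

Call:
step_arm(
  steps=[
    {"delta_pos": [0.0105, -0.0355, 0], "dr": [0, 0, 0]},
    {"delta_pos": [0.0105, -0.0355, 0], "dr": [0, 0, 0]},
    {"delta_pos": [0.0105, -0.0355, 0], "dr": [0, 0, 0]},
    {"delta_pos": [0.0105, -0.0355, 0], "dr": [0, 0, 0]},
    {"delta_pos": [0.0105, -0.0355, 0], "dr": [0, 0, 0]},
  ],
)

```text
time: 6.55
eef_pos: [0.5804, 0.2588, 0.1218]
orientation: [0.0, 0.973, 0.229, -0.001]
ft_force: [0.9, 0.7, -1.3]
finger_gap: 0.0546
grip_force: 63.7
```

Call:
step_arm(
  steps=[
    {"delta_pos": [0.0105, -0.0355, 0], "dr": [0, 0, 0]},
    {"delta_pos": [0.0105, -0.0355, 0], "dr": [0, 0, 0]},
    {"delta_pos": [0.0105, -0.0355, 0], "dr": [0, 0, 0]},
    {"delta_pos": [0.004, -0.016, 0.02], "dr": [0, 0, 0]},
    {"delta_pos": [0, 0, 0.01], "dr": [0, 0, 0]},
  ],
)

```text
time: 6.97
eef_pos: [0.5565, 0.387, 0.091]
orientation: [-0.001, 0.973, 0.232, -0.001]
ft_force: [-0.5, -0.6, -3.2]
finger_gap: 0.0546
grip_force: 63.8
```

Call:
step_arm(
  steps=[
    {"delta_pos": [0, 0, 0], "dr": [0, 0, 0]},
    {"delta_pos": [0, 0, 0], "dr": [0, 0, 0]},
    {"delta_pos": [0, 0, 0], "dr": [0, 0, 0]},
  ],
)

```text
time: 7.22
eef_pos: [0.5597, 0.3815, 0.0924]
orientation: [0.0, 0.974, 0.229, -0.0]
ft_force: [0.6, 0.0, -0.5]
finger_gap: 0.0542
grip_force: 63.8
```

```bash
python3 w.py big_tray .56 .383 0 w3.png; python3 w.py big_jar .56 .383 .085;python3 go.py .56 .383 .006
```

```text
expected px [318. 211.]
fit [0.5594 0.3843] 0.0 iou 0.76 pxerr 20 area 5000
expected px [318. 269.]
pt [0.5692 0.3907 0.1404] 0.88
fit [0.5576 0.3819] 0.0 iou 0.92 pxerr 19 area 14525
t 7.52 pos [0.5601 0.3825 0.0931] psi -63.5 tilt [0.0011 0.0005] gap 0.0545 F [ 0.1 -0.4 -1.4] q6 1.58
  tool delta mm [ 0.1 -0.5 87.1] turn about tool z deg None
```

View pics/w3.png

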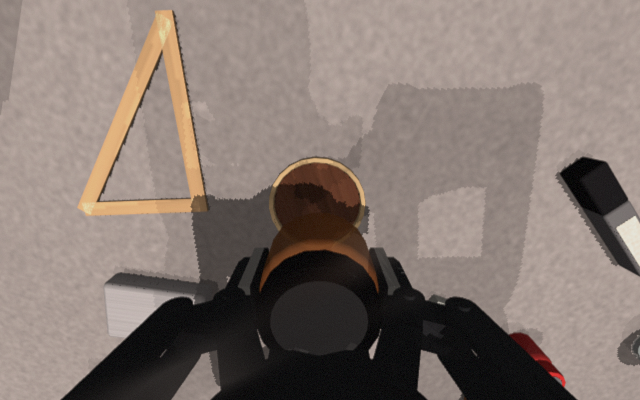

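The jar is held upright over the tray, lined up laterally (tray at 318,200), and the tray fits agree. Lowering.

Call:
step_arm(
  steps=[
    {"delta_pos": [0, 0, 0.025], "dr": [0, 0, 0]},
    {"delta_pos": [0, 0, 0.025], "dr": [0, 0, 0]},
    {"delta_pos": [0, 0, 0.02], "dr": [0, 0, 0]},
    {"delta_pos": [0, 0, 0.006], "dr": [0, 0, 0]},
    {"delta_pos": [0, 0, 0], "dr": [0, 0, 0]},
  ],
)

```text
time: 7.93
eef_pos: [0.5575, 0.3818, 0.0137]
orientation: [0.001, 0.973, 0.229, -0.003]
ft_force: [-1.0, -0.7, -1.5]
finger_gap: 0.0543
grip_force: 63.8
```

Call:
step_arm(
  steps=[
    {"delta_pos": [0, 0, 0.003], "dr": [0, 0, 0]},
    {"delta_pos": [0, 0, 0.002], "dr": [0, 0, 0]},
    {"delta_pos": [0, 0, 0.002], "dr": [0, 0, 0]},
    {"delta_pos": [0, 0, 0.001], "dr": [0, 0, 0]},
    {"delta_pos": [0, 0, 0], "dr": [0, 0, 0]},
  ],
)

```text
time: 8.35
eef_pos: [0.5597, 0.3832, 0.009]
orientation: [-0.0, 0.973, 0.229, 0.001]
ft_force: [-0.4, -0.0, -1.2]
finger_gap: 0.0546
grip_force: 63.8
```

```bash
python3 go.py .56 .383 .006
```

```text
t 8.35 pos [0.5597 0.3832 0.009 ] psi -63.5 tilt [0.001  0.0005] gap 0.0546 F [-0.4 -0.  -1.2] q6 1.58
  tool delta mm [0.2 0.3 3. ] turn about tool z deg None
```

Call:
step_arm(
  steps=[
    {"delta_pos": [0, 0, 0.001], "dr": [0, 0, 0]},
    {"delta_pos": [0, 0, 0.001], "dr": [0, 0, 0]},
    {"delta_pos": [0, 0, 0], "dr": [0, 0, 0]},
    {"delta_pos": [0, 0, 0], "dr": [0, 0, 0]},
    {"delta_pos": [0, 0, 0], "dr": [0, 0, 0]},
  ],
)

```text
time: 8.77
eef_pos: [0.5593, 0.383, 0.0063]
orientation: [-0.0, 0.973, 0.229, 0.0]
ft_force: [0.1, -0.1, -2.8]
finger_gap: 0.0543
grip_force: 63.8
```

Call:
step_arm(
  steps=[
    {"delta_pos": [0, 0, 0.001], "dr": [0, 0, 0]},
    {"delta_pos": [0, 0, 0], "dr": [0, 0, 0]},
    {"delta_pos": [0, 0, 0], "dr": [0, 0, 0]},
  ],
)

```text
time: 9.02
eef_pos: [0.5596, 0.3831, 0.0059]
orientation: [-0.0, 0.973, 0.229, 0.0]
ft_force: [-0.8, -0.6, 1.5]
finger_gap: 0.054
grip_force: 64.1
```

Call:
step_arm(
  steps=[
    {"delta_pos": [0, 0, 0], "dr": [0, 0, 0]},
    {"delta_pos": [0, 0, 0], "dr": [0, 0, 0]},
    {"delta_pos": [0, 0, 0], "dr": [0, 0, 0]},
    {"delta_pos": [0, 0, 0], "dr": [0, 0, 0]},
    {"delta_pos": [0, 0, 0], "dr": [0, 0, 0]},
  ],
  grip=0.08,
)

```text
time: 9.43
eef_pos: [0.5594, 0.383, 0.0053]
orientation: [-0.0, 0.973, 0.229, 0.0]
ft_force: [-0.3, 0.1, -0.1]
finger_gap: 0.0803
grip_force: 0.0
```

Call:
step_arm(
  steps=[
    {"delta_pos": [0, 0, -0.005], "dr": [0, 0, 0]},
    {"delta_pos": [0, 0, -0.02], "dr": [0, 0, 0]},
    {"delta_pos": [0, 0, -0.03], "dr": [0, 0, 0]},
    {"delta_pos": [0, 0, -0.04], "dr": [0, 0, 0]},
    {"delta_pos": [0, 0, -0.04], "dr": [0, 0, 0]},
  ],
)

```text
time: 9.85
eef_pos: [0.5583, 0.3824, 0.1406]
orientation: [0.0, 0.973, 0.229, -0.001]
ft_force: [1.3, 0.9, 0.0]
finger_gap: 0.0803
grip_force: 0.0
```

Call:
step_arm(
  steps=[
    {"delta_pos": [0, 0, 0], "dr": [0, 0, -5.6]},
    {"delta_pos": [0, 0, 0], "dr": [0, 0, -5.6]},
    {"delta_pos": [0, 0, 0], "dr": [0, 0, -5.6]},
    {"delta_pos": [0, 0, 0], "dr": [0, 0, -5.6]},
    {"delta_pos": [0, 0, 0], "dr": [0, 0, 0]},
  ],
)

```text
time: 10.27
eef_pos: [0.5594, 0.383, 0.1408]
orientation: [-0.0, 0.91, 0.415, 0.0]
ft_force: [-0.1, -0.3, -0.5]
finger_gap: 0.08
grip_force: 0.0
```

```bash
python3 w.py big_jar .5596 .3831 0.003 w4.png;python3 go.py .434 .118 .11 -41
```

```text
expected px [320. 194.]
pt [0.5593 0.3899 0.0528] 0.87
fit [0.5591 0.3842] 0.0 iou 0.94 pxerr 4 area 3388
t 10.42 pos [0.5593 0.383  0.1405] psi -41.2 tilt [0.0001 0.0001] gap 0.0799 F [ 0.8 -0.1 -0.2] q6 1.19
  tool delta mm [-281.9   80.3   30.4] turn about tool z deg -0.2
```

View pics/w4.png

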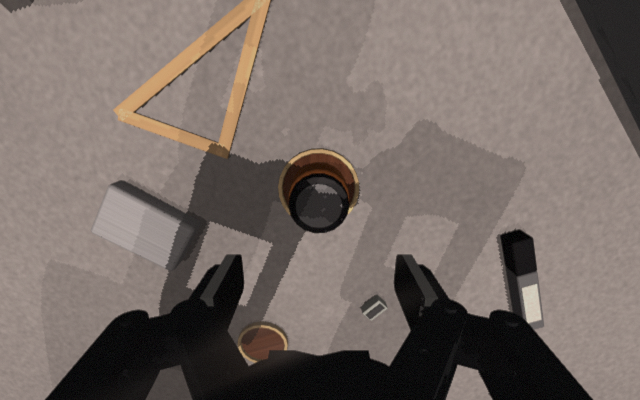

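The big jar stands upright inside its tray at (320,195). Now the small amber jar.

Call:
step_arm(
  steps=[
    {"delta_pos": [-0.035, 0.01, 0], "dr": [0, 0, 0]},
    {"delta_pos": [-0.035, 0.01, 0], "dr": [0, 0, 0]},
    {"delta_pos": [-0.035, 0.01, 0], "dr": [0, 0, 0]},
    {"delta_pos": [-0.035, 0.01, 0], "dr": [0, 0, 0]},
    {"delta_pos": [-0.035, 0.01, 0], "dr": [0, 0, 0]},
  ],
  grip=0.06,
)

```text
time: 10.83
eef_pos: [0.4811, 0.217, 0.1402]
orientation: [0.0, 0.911, 0.413, 0.0]
ft_force: [0.1, -1.3, -0.1]
finger_gap: 0.0604
grip_force: 0.0
```

Call:
step_arm(
  steps=[
    {"delta_pos": [-0.035, 0.01, 0], "dr": [0, 0, 0]},
    {"delta_pos": [-0.035, 0.01, 0], "dr": [0, 0, 0]},
    {"delta_pos": [-0.035, 0.01, 0], "dr": [0, 0, 0]},
    {"delta_pos": [0, 0, 0], "dr": [0, 0, 0]},
    {"delta_pos": [0, 0, 0], "dr": [0, 0, 0]},
  ],
)

```text
time: 11.25
eef_pos: [0.4351, 0.1182, 0.1404]
orientation: [-0.0, 0.911, 0.412, 0.0]
ft_force: [0.2, 0.2, 0.4]
finger_gap: 0.0598
grip_force: 0.0
```

```bash
python3 w.py small_jar .434 .118 0 w5.png;python3 go.py .434 .118 .001 -41
```

```text
expected px [319. 196.]
pt [0.5071 0.1301 0.0421] 0.88
pt [0.44   0.0477 0.0305] 0.67
pt [0.4369 0.1201 0.0453] 0.65
pt [0.6421 0.1231 0.0254] 0.18
fit [0.4345 0.1196] 0.0 iou 0.96 pxerr 1 area 1504
t 11.4 pos [0.4367 0.1201 0.1408] psi -41.1 tilt [0.0016 0.0005] gap 0.0602 F [0.1 0.1 0.2] q6 0.79
  tool delta mm [ -3.6  -0.7 139.8] turn about tool z deg -0.1
```

View pics/w5.png

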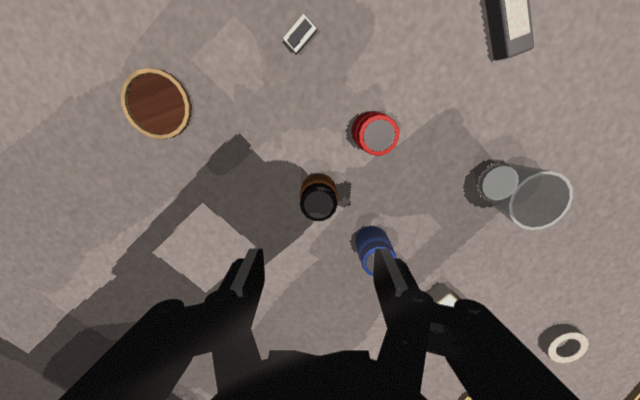

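The amber jar is at (318,195), midway between the fingers. Red (375,133) and blue (375,245) lie on either side of the right finger's way down. Descending.

Call:
step_arm(
  steps=[
    {"delta_pos": [-0.001, 0, 0.03], "dr": [0, 0, 0]},
    {"delta_pos": [0, 0, 0.03], "dr": [0, 0, 0]},
    {"delta_pos": [0, 0, 0.03], "dr": [0, 0, 0]},
    {"delta_pos": [0, 0, 0.025], "dr": [0, 0, 0]},
    {"delta_pos": [0, 0, 0.015], "dr": [0, 0, 0]},
  ],
)

```text
time: 11.82
eef_pos: [0.4337, 0.1198, 0.0075]
orientation: [-0.001, 0.91, 0.415, -0.002]
ft_force: [-0.6, 0.3, -0.2]
finger_gap: 0.0599
grip_force: 0.0
```

Call:
step_arm(
  steps=[
    {"delta_pos": [0, 0, 0.005], "dr": [0, 0, 0]},
    {"delta_pos": [0, 0, 0], "dr": [0, 0, 0]},
    {"delta_pos": [0, 0, 0], "dr": [0, 0, 0]},
    {"delta_pos": [0, 0, 0], "dr": [0, 0, 0]},
  ],
)

```text
time: 12.15
eef_pos: [0.4367, 0.1192, 0.0065]
orientation: [0.0, 0.91, 0.414, 0.001]
ft_force: [0.1, 0.8, 0.5]
finger_gap: 0.06
grip_force: 0.0
```

```bash
python3 go.py .4345 .119 .003 -41
```

```text
t 12.15 pos [0.4367 0.1192 0.0065] psi -41.0 tilt [0.0029 0.0003] gap 0.06 F [0.1 0.8 0.5] q6 0.79
  tool delta mm [-1.6 -1.5  3.5] turn about tool z deg -0.0
```

Call:
step_arm(
  steps=[
    {"delta_pos": [-0.001, 0, 0.002], "dr": [0, 0, 0]},
    {"delta_pos": [0, 0, 0.001], "dr": [0, 0, 0]},
    {"delta_pos": [0, 0, 0], "dr": [0, 0, 0]},
  ],
)

```text
time: 12.4
eef_pos: [0.4347, 0.1179, 0.0028]
orientation: [0.0, 0.91, 0.414, 0.001]
ft_force: [-0.1, 0.4, 0.1]
finger_gap: 0.0603
grip_force: 0.0
```

Call:
step_arm(
  steps=[
    {"delta_pos": [0, 0, 0], "dr": [0, 0, 0]},
    {"delta_pos": [0, 0, 0], "dr": [0, 0, 0]},
    {"delta_pos": [0, 0, 0], "dr": [0, 0, 0]},
    {"delta_pos": [0, 0, 0], "dr": [0, 0, 0]},
    {"delta_pos": [0, 0, 0], "dr": [0, 0, 0]},
  ],
  grip=0.028,
)

```text
time: 12.82
eef_pos: [0.4349, 0.1179, 0.0028]
orientation: [0.0, 0.91, 0.414, 0.0]
ft_force: [-1.5, -1.2, 4.8]
finger_gap: 0.0346
grip_force: 60.2
```

Call:
step_arm(
  steps=[
    {"delta_pos": [0, 0, 0], "dr": [0, 0, 0]},
    {"delta_pos": [0, 0, 0], "dr": [0, 0, 0]},
    {"delta_pos": [0, 0, 0], "dr": [0, 0, 0]},
  ],
)

```text
time: 13.07
eef_pos: [0.4349, 0.1179, 0.0028]
orientation: [0.0, 0.91, 0.414, 0.0]
ft_force: [-0.4, 0.6, 5.9]
finger_gap: 0.0339
grip_force: 60.2
```

```bash
python3 go.py .377 .279 .11 -41
```

```text
t 13.07 pos [0.4349 0.1179 0.0028] psi -41.1 tilt [0.0009 0.    ] gap 0.0339 F [-0.4  0.6  5.9] q6 0.79
  tool delta mm [  83.5 -149.4 -107.2] turn about tool z deg -0.1
```

Call:
step_arm(
  steps=[
    {"delta_pos": [0, 0, -0.015], "dr": [0, 0, 0]},
    {"delta_pos": [0, 0, -0.025], "dr": [0, 0, 0]},
    {"delta_pos": [0, 0, -0.03], "dr": [0, 0, 0]},
    {"delta_pos": [0, 0, -0.02], "dr": [0, 0, 0]},
    {"delta_pos": [0, 0, 0], "dr": [0, 0, 0]},
  ],
)

```text
time: 13.48
eef_pos: [0.4379, 0.1182, 0.0963]
orientation: [0.002, 0.91, 0.414, 0.004]
ft_force: [1.8, 0.5, -0.5]
finger_gap: 0.0342
grip_force: 59.9
```

Call:
step_arm(
  steps=[
    {"delta_pos": [0.017, -0.03, 0], "dr": [0, 0, 0]},
    {"delta_pos": [0.017, -0.03, 0], "dr": [0, 0, 0]},
    {"delta_pos": [0.017, -0.03, 0], "dr": [0, 0, 0]},
    {"delta_pos": [0.017, -0.03, 0], "dr": [0, 0, 0]},
    {"delta_pos": [0.0155, -0.0295, 0], "dr": [0, 0, 0]},
  ],
)

```text
time: 13.9
eef_pos: [0.3749, 0.28, 0.0909]
orientation: [-0.0, 0.91, 0.414, -0.001]
ft_force: [0.8, -0.1, -0.3]
finger_gap: 0.0342
grip_force: 60.0
```

Call:
step_arm(
  steps=[
    {"delta_pos": [0, 0, 0], "dr": [0, 0, 0]},
    {"delta_pos": [0, 0, 0], "dr": [0, 0, 0]},
    {"delta_pos": [0, 0, 0], "dr": [0, 0, 0]},
  ],
)

```text
time: 14.15
eef_pos: [0.3757, 0.2784, 0.0911]
orientation: [0.0, 0.91, 0.414, -0.001]
ft_force: [-1.3, -0.3, -1.0]
finger_gap: 0.0342
grip_force: 60.1
```

```bash
python3 w.py small_tray .377 .279 0 w6.png;python3 w.py small_jar .377 .279 .09; python3 go.py .377 .279 .006 -41
```

```text
expected px [320. 211.]
pt [0.3795 0.2779 0.0066] 0.97
fit [0.3765 0.2778] 0.0 iou 0.92 pxerr 8 area 3778
expected px [319. 275.]
pt [0.4435 0.051  0.0298] 0.86
pt [0.5046 0.1402 0.037 ] 0.85
fit [0.3755 0.2777] 0.0 iou 0.92 pxerr 13 area 6897
t 14.45 pos [0.377  0.2782 0.0922] psi -41.2 tilt [-0.0001 -0.0001] gap 0.034 F [-0.6 -0.7 -0.2] q6 1.17
  tool delta mm [ 0.7 -0.5 86.2] turn about tool z deg -0.2
```

View pics/w6.png

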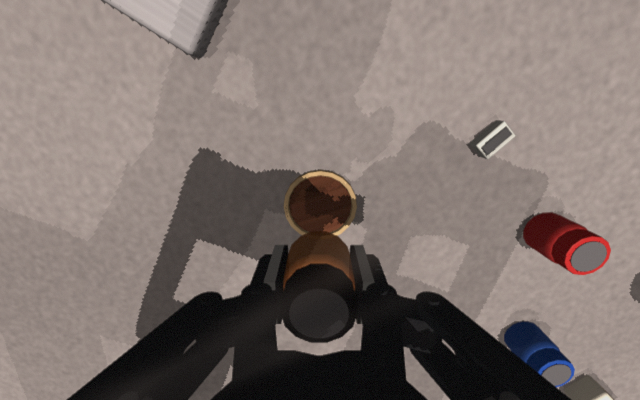

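The amber jar is held upright over the small tray (320,203), and the fits agree within 1 mm. Lowering.

Call:
step_arm(
  steps=[
    {"delta_pos": [0, 0, 0.025], "dr": [0, 0, 0]},
    {"delta_pos": [0, 0, 0.025], "dr": [0, 0, 0]},
    {"delta_pos": [0, 0, 0.02], "dr": [0, 0, 0]},
    {"delta_pos": [0, 0, 0.008], "dr": [0, 0, 0]},
    {"delta_pos": [0, 0, 0], "dr": [0, 0, 0]},
  ],
)

```text
time: 14.87
eef_pos: [0.3748, 0.2777, 0.0123]
orientation: [0.0, 0.91, 0.414, -0.003]
ft_force: [-0.8, -1.0, -0.1]
finger_gap: 0.034
grip_force: 60.1
```

Call:
step_arm(
  steps=[
    {"delta_pos": [0, 0, 0.002], "dr": [0, 0, 0]},
    {"delta_pos": [0, 0, 0.002], "dr": [0, 0, 0]},
    {"delta_pos": [0, 0, 0.002], "dr": [0, 0, 0]},
    {"delta_pos": [0, 0, 0], "dr": [0, 0, 0]},
    {"delta_pos": [0, 0, 0], "dr": [0, 0, 0]},
  ],
)

```text
time: 15.28
eef_pos: [0.377, 0.2794, 0.0089]
orientation: [-0.0, 0.91, 0.414, 0.001]
ft_force: [-0.1, 0.1, -0.4]
finger_gap: 0.0344
grip_force: 60.1
```

Call:
step_arm(
  steps=[
    {"delta_pos": [0, 0, 0.001], "dr": [0, 0, 0]},
    {"delta_pos": [0, 0, 0], "dr": [0, 0, 0]},
    {"delta_pos": [0, 0, 0], "dr": [0, 0, 0]},
  ],
)

```text
time: 15.53
eef_pos: [0.3766, 0.2791, 0.0074]
orientation: [-0.0, 0.91, 0.414, 0.0]
ft_force: [-0.1, -0.1, -1.2]
finger_gap: 0.0341
grip_force: 60.1
```

Call:
step_arm(
  steps=[
    {"delta_pos": [0, 0, 0.001], "dr": [0, 0, 0]},
    {"delta_pos": [0, 0, 0], "dr": [0, 0, 0]},
    {"delta_pos": [0, 0, 0], "dr": [0, 0, 0]},
  ],
)

```text
time: 15.78
eef_pos: [0.3765, 0.2791, 0.0063]
orientation: [-0.0, 0.91, 0.414, 0.0]
ft_force: [0.2, -0.2, -0.6]
finger_gap: 0.0339
grip_force: 60.1
```

Call:
step_arm(
  steps=[
    {"delta_pos": [0, 0, 0.001], "dr": [0, 0, 0]},
    {"delta_pos": [0, 0, 0], "dr": [0, 0, 0]},
    {"delta_pos": [0, 0, 0], "dr": [0, 0, 0]},
  ],
)

```text
time: 16.03
eef_pos: [0.3766, 0.2791, 0.0059]
orientation: [0.0, 0.91, 0.414, -0.0]
ft_force: [-2.0, -0.9, 4.8]
finger_gap: 0.0341
grip_force: 61.0
```

Call:
step_arm(
  steps=[
    {"delta_pos": [0, 0, 0], "dr": [0, 0, 0]},
    {"delta_pos": [0, 0, 0], "dr": [0, 0, 0]},
    {"delta_pos": [0, 0, 0], "dr": [0, 0, 0]},
    {"delta_pos": [0, 0, 0], "dr": [0, 0, 0]},
    {"delta_pos": [0, 0, 0], "dr": [0, 0, 0]},
  ],
  grip=0.06,
)

```text
time: 16.45
eef_pos: [0.3764, 0.279, 0.0052]
orientation: [-0.0, 0.91, 0.414, -0.0]
ft_force: [0.2, -0.3, 0.8]
finger_gap: 0.0599
grip_force: 0.0
```

Call:
step_arm(
  steps=[
    {"delta_pos": [0, 0, -0.005], "dr": [0, 0, 0]},
    {"delta_pos": [0, 0, -0.02], "dr": [0, 0, 0]},
    {"delta_pos": [0, 0, -0.03], "dr": [0, 0, 0]},
    {"delta_pos": [0, 0, -0.04], "dr": [0, 0, 0]},
    {"delta_pos": [0, 0, -0.04], "dr": [0, 0, 0]},
  ],
)

```text
time: 16.87
eef_pos: [0.3753, 0.2785, 0.1411]
orientation: [0.0, 0.91, 0.414, -0.001]
ft_force: [0.8, 0.2, 0.6]
finger_gap: 0.0603
grip_force: 0.0
```

Call:
step_arm(
  steps=[
    {"delta_pos": [0, 0, 0], "dr": [0, 0, -5]},
    {"delta_pos": [0, 0, 0], "dr": [0, 0, -5]},
    {"delta_pos": [0, 0, 0], "dr": [0, 0, -5]},
    {"delta_pos": [0, 0, 0], "dr": [0, 0, -5]},
    {"delta_pos": [0, 0, 0], "dr": [0, 0, 0]},
  ],
)

```text
time: 17.28
eef_pos: [0.3765, 0.279, 0.1407]
orientation: [0.0, 0.824, 0.566, 0.0]
ft_force: [-0.3, -0.4, 0.3]
finger_gap: 0.0597
grip_force: 0.0
```

```bash
python3 w.py small_jar .3766 .279 0.003;python3 w.py small_tray .3766 .279 0;python3 go.py .661 .156 .14 -21.4
```

```text
expected px [319. 195.]
pt [0.3801 0.2848 0.0488] 0.87
pt [0.4325 0.0452 0.0444] 0.8
pt [0.5013 0.1388 0.0352] 0.72
fit [0.3766 0.279 ] 0.0 iou 0.0 pxerr 188 area 1789
expected px [319. 194.]
pt [0.3841 0.2856 0.0046] 0.57
fit [0.3758 0.2788] 0.0 iou 0.47 pxerr 13 area 1395
t 17.58 pos [0.3764 0.279  0.1402] psi -21.1 tilt [-0.0002 -0.0001] gap 0.0602 F [ 0.5  0.1 -0.3] q6 0.82
  tool delta mm [-1.210e+01  3.098e+02  2.000e-01] turn about tool z deg 0.3
```

Call:
step_arm(
  steps=[
    {"delta_pos": [-0.001, 0.031, 0], "dr": [0, 0, 0]},
    {"delta_pos": [-0.001, 0.031, 0], "dr": [0, 0, 0]},
    {"delta_pos": [-0.001, 0.031, 0], "dr": [0, 0, 0]},
    {"delta_pos": [-0.001, 0.031, 0], "dr": [0, 0, 0]},
    {"delta_pos": [-0.001, 0.031, 0], "dr": [0, 0, 0]},
  ],
)

```text
time: 18.0
eef_pos: [0.5205, 0.218, 0.1401]
orientation: [-0.0, 0.825, 0.566, -0.0]
ft_force: [-0.4, -0.2, 0.3]
finger_gap: 0.0601
grip_force: 0.0
```

Call:
step_arm(
  steps=[
    {"delta_pos": [-0.001, 0.031, 0], "dr": [0, 0, 0]},
    {"delta_pos": [-0.001, 0.031, 0], "dr": [0, 0, 0]},
    {"delta_pos": [-0.001, 0.031, 0], "dr": [0, 0, 0]},
    {"delta_pos": [-0.002, 0.031, 0], "dr": [0, 0, 0]},
    {"delta_pos": [-0.002, 0.031, 0], "dr": [0, 0, 0]},
  ],
)

```text
time: 18.42
eef_pos: [0.6626, 0.1556, 0.1398]
orientation: [-0.0, 0.825, 0.565, -0.0]
ft_force: [0.2, -0.2, -0.2]
finger_gap: 0.06
grip_force: 0.0
```

Call:
step_arm(
  steps=[
    {"delta_pos": [0, 0, 0], "dr": [0, 0, 0]},
    {"delta_pos": [0, 0, 0], "dr": [0, 0, 0]},
    {"delta_pos": [0, 0, 0], "dr": [0, 0, 0]},
  ],
)

```text
time: 18.67
eef_pos: [0.6606, 0.1565, 0.1395]
orientation: [-0.001, 0.825, 0.566, -0.001]
ft_force: [0.2, -0.3, -0.5]
finger_gap: 0.0604
grip_force: 0.0
```

```bash
python3 w.py marker .661 .156 0 w7.png;python3 go.py .661 .156 .006 -21.4
```

```text
expected px [321. 195.]
pt [0.6612 0.1634 0.026 ] 0.82
pt [0.5522 0.3567 0.0007] 0.68
fit [0.66   0.1564] 68.8 iou 0.95 pxerr 6 area 2905
t 18.82 pos [0.6602 0.1572 0.1402] psi -21.0 tilt [-0.0011  0.0001] gap 0.0601 F [-0.2 -0.2 -0.9] q6 0.47
  tool delta mm [ -0.8   1.3 134.2] turn about tool z deg 0.4
```

View pics/w7.png

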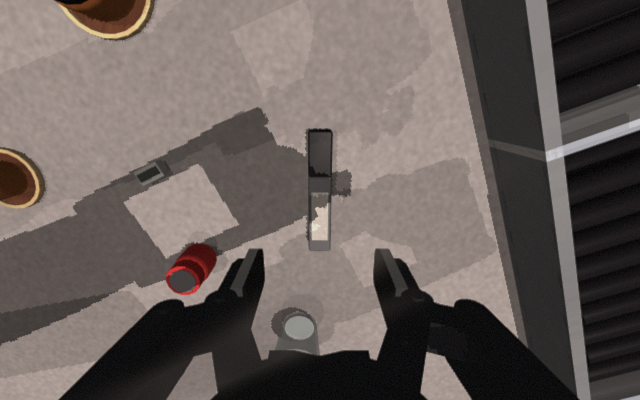

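The marker at (320,190) is aligned with the gripper and centred between the fingers. Descending to grasp.

Call:
step_arm(
  steps=[
    {"delta_pos": [0, 0, 0.03], "dr": [0, 0, 0]},
    {"delta_pos": [0, 0, 0.03], "dr": [0, 0, 0]},
    {"delta_pos": [0, 0, 0.03], "dr": [0, 0, 0]},
    {"delta_pos": [0, 0, 0.025], "dr": [0, 0, 0]},
    {"delta_pos": [0, 0, 0.014], "dr": [0, 0, 0]},
  ],
)

```text
time: 19.23
eef_pos: [0.6579, 0.1569, 0.0077]
orientation: [-0.001, 0.824, 0.566, -0.003]
ft_force: [-1.3, -0.7, -0.2]
finger_gap: 0.0596
grip_force: 0.0
```

Call:
step_arm(
  steps=[
    {"delta_pos": [0, 0, 0.002], "dr": [0, 0, 0]},
    {"delta_pos": [0, 0, 0], "dr": [0, 0, 0]},
    {"delta_pos": [0, 0, 0], "dr": [0, 0, 0]},
    {"delta_pos": [0, 0, 0], "dr": [0, 0, 0]},
    {"delta_pos": [0, 0, 0], "dr": [0, 0, 0]},
  ],
)

```text
time: 19.65
eef_pos: [0.6633, 0.1566, 0.0118]
orientation: [0.001, 0.825, 0.566, 0.002]
ft_force: [0.0, 0.1, 0.6]
finger_gap: 0.0602
grip_force: 0.0
```

```bash
python3 go.py .6605 .1565 .006 -21.4
```

```text
t 19.65 pos [0.6633 0.1566 0.0118] psi -21.1 tilt [0.0043 0.0005] gap 0.0602 F [0.  0.1 0.6] q6 0.47
  tool delta mm [-1.1 -2.6  5.8] turn about tool z deg 0.3
```

Call:
step_arm(
  steps=[
    {"delta_pos": [-0.001, 0, 0.002], "dr": [0, 0, 0]},
    {"delta_pos": [0, 0, 0.002], "dr": [0, 0, 0]},
    {"delta_pos": [0, 0, 0], "dr": [0, 0, 0]},
    {"delta_pos": [0, 0, 0], "dr": [0, 0, 0]},
  ],
)

```text
time: 19.98
eef_pos: [0.6608, 0.1553, 0.0051]
orientation: [-0.0, 0.825, 0.566, -0.0]
ft_force: [0.4, -1.1, 0.6]
finger_gap: 0.0599
grip_force: 0.0
```

Call:
step_arm(
  steps=[
    {"delta_pos": [0, 0, 0], "dr": [0, 0, 0]},
    {"delta_pos": [0, 0, 0], "dr": [0, 0, 0]},
    {"delta_pos": [0, 0, 0], "dr": [0, 0, 0]},
    {"delta_pos": [0, 0, 0], "dr": [0, 0, 0]},
    {"delta_pos": [0, 0, 0], "dr": [0, 0, 0]},
  ],
  grip=0.014,
)

```text
time: 20.4
eef_pos: [0.6613, 0.1554, 0.0055]
orientation: [0.0, 0.825, 0.566, 0.0]
ft_force: [0.5, -0.5, 2.4]
finger_gap: 0.0205
grip_force: 63.8
```

Call:
step_arm(
  steps=[
    {"delta_pos": [0, 0, 0], "dr": [0, 0, 0]},
    {"delta_pos": [0, 0, 0], "dr": [0, 0, 0]},
    {"delta_pos": [0, 0, 0], "dr": [0, 0, 0]},
  ],
)

```text
time: 20.65
eef_pos: [0.6614, 0.1554, 0.0055]
orientation: [0.0, 0.825, 0.566, 0.0]
ft_force: [0.1, 0.3, 1.9]
finger_gap: 0.0203
grip_force: 63.7
```

```bash
python3 go.py .553 -.407 .1 -57.5
```

```text
t 20.65 pos [0.6614 0.1554 0.0055] psi -21.1 tilt [0.0007 0.0001] gap 0.0203 F [0.1 0.3 1.9] q6 0.47
  tool delta mm [-563.7  101.3  -94.6] turn about tool z deg 36.4
```

Call:
step_arm(
  steps=[
    {"delta_pos": [0, 0, -0.015], "dr": [0, 0, 0]},
    {"delta_pos": [0, 0, -0.03], "dr": [0, 0, 0]},
    {"delta_pos": [0, 0, -0.035], "dr": [0, 0, 0]},
    {"delta_pos": [0, 0, -0.03], "dr": [0, 0, 0]},
    {"delta_pos": [-0.021, 0.0037, -0.01], "dr": [0, 0, 0]},
  ],
)

```text
time: 21.07
eef_pos: [0.6608, 0.138, 0.1328]
orientation: [0.002, 0.823, 0.567, 0.006]
ft_force: [0.8, -1.7, 2.0]
finger_gap: 0.0202
grip_force: 63.4
```

Call:
step_arm(
  steps=[
    {"delta_pos": [-0.035, 0.0063, 0], "dr": [0, 0, 0]},
    {"delta_pos": [-0.035, 0.0063, 0], "dr": [0, 0, 0]},
    {"delta_pos": [-0.035, 0.0063, 0], "dr": [0, 0, 0]},
    {"delta_pos": [-0.035, 0.0063, 0], "dr": [0, 0, 0]},
    {"delta_pos": [-0.035, 0.0063, 0], "dr": [0, 0, 0]},
  ],
)

```text
time: 21.48
eef_pos: [0.6227, -0.0415, 0.1262]
orientation: [0.0, 0.824, 0.566, 0.0]
ft_force: [0.6, -0.7, -1.0]
finger_gap: 0.0205
grip_force: 63.4
```

Call:
step_arm(
  steps=[
    {"delta_pos": [-0.035, 0.0063, 0], "dr": [0, 0, 0]},
    {"delta_pos": [-0.035, 0.0063, 0], "dr": [0, 0, 0]},
    {"delta_pos": [-0.035, 0.0063, 0], "dr": [0, 0, 0]},
    {"delta_pos": [-0.035, 0.0063, 0], "dr": [0, 0, 0]},
    {"delta_pos": [-0.035, 0.0063, 0], "dr": [0, 0, 0]},
  ],
)

```text
time: 21.9
eef_pos: [0.5891, -0.2163, 0.1262]
orientation: [0.0, 0.825, 0.566, 0.0]
ft_force: [-0.7, -0.9, -1.1]
finger_gap: 0.0202
grip_force: 63.4
```

Call:
step_arm(
  steps=[
    {"delta_pos": [-0.035, 0.0063, 0], "dr": [0, 0, 0]},
    {"delta_pos": [-0.035, 0.0063, 0], "dr": [0, 0, 0]},
    {"delta_pos": [-0.035, 0.0063, 0], "dr": [0, 0, 0]},
    {"delta_pos": [-0.035, 0.0063, 0], "dr": [0, 0, 0]},
    {"delta_pos": [-0.035, 0.0063, 0], "dr": [0, 0, 0]},
  ],
)

```text
time: 22.32
eef_pos: [0.5555, -0.3909, 0.1261]
orientation: [-0.0, 0.825, 0.566, 0.0]
ft_force: [1.1, 0.4, -0.4]
finger_gap: 0.0205
grip_force: 63.4
```

Call:
step_arm(
  steps=[
    {"delta_pos": [-0.018, 0.003, 0], "dr": [0, 0, 0]},
    {"delta_pos": [0, 0, 0], "dr": [0, 0, 6]},
    {"delta_pos": [0, 0, 0], "dr": [0, 0, 6]},
    {"delta_pos": [0, 0, 0], "dr": [0, 0, 6]},
    {"delta_pos": [0, 0, 0], "dr": [0, 0, 6]},
  ],
)

```text
time: 22.73
eef_pos: [0.5525, -0.4068, 0.1257]
orientation: [-0.0, 0.925, 0.38, 0.0]
ft_force: [0.4, 0.4, 0.1]
finger_gap: 0.0206
grip_force: 63.4
```

Call:
step_arm(
  steps=[
    {"delta_pos": [0, 0, 0], "dr": [0, 0, 6]},
    {"delta_pos": [0, 0, 0], "dr": [0, 0, 6]},
    {"delta_pos": [0, 0, 0], "dr": [0, 0, 0]},
    {"delta_pos": [0, 0, 0], "dr": [0, 0, 0]},
    {"delta_pos": [0, 0, 0], "dr": [0, 0, 0]},
  ],
)

```text
time: 23.15
eef_pos: [0.5527, -0.4068, 0.1255]
orientation: [-0.0, 0.959, 0.285, 0.0]
ft_force: [0.5, -0.5, -0.9]
finger_gap: 0.0204
grip_force: 63.4
```

```bash
python3 w.py long_tray .553 -.407 0 w8.png;python3 w.py marker .553 -.407 .12; python3 go.py .553 -.407 .009 -57.5
```

```text
expected px [320. 198.]
pt [ 0.5988 -0.384   0.0034] 0.92
fit [ 0.6342 -0.4139] 123.1 iou 0.61 pxerr 56 area 2425
expected px [320. 272.]
pt [ 0.5647 -0.3995  0.1426] 0.68
fit [ 0.5519 -0.4067] 32.7 iou 0.93 pxerr 25 area 8745
t 23.45 pos [ 0.5526 -0.4072  0.1253] psi -57.1 tilt [-0.0001  0.0001] gap 0.02 F [-0.  -0.5 -0.9] q6 0.23
  tool delta mm [5.000e-01 1.000e-01 1.163e+02] turn about tool z deg 0.4
```

View pics/w8.png

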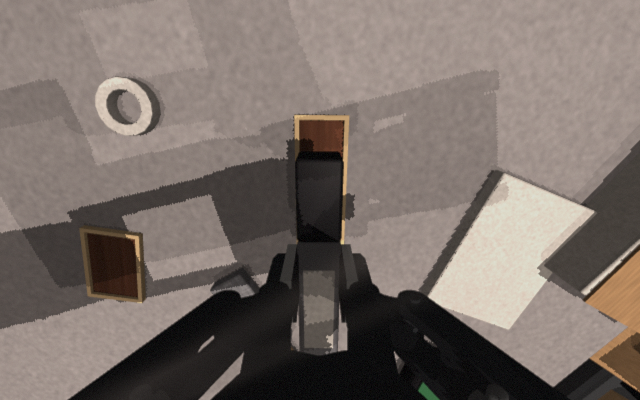

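The marker is above the long tray, parallel to it. The tray's far corners are at (294,115) and (350,115), so I'll check the lengthwise position from those.

```bash
python3 - <<'E'
from h import *
k=vision.calibration('wrist')
a=np.radians(32.5);c,s=np.cos(a),np.sin(a)
L=np.array([[.073,.024],[.073,-.024]])
X=np.c_[L@np.array([[c,s],[-s,c]])+[.553,-.407],[.007,.007]]
print(proj(k,X).round(1))
E
```

```text
[[292.7 113.3]
 [347.9 113.7]]
```

Call:
step_arm(
  steps=[
    {"delta_pos": [0, 0, 0.03], "dr": [0, 0, 0]},
    {"delta_pos": [0, 0, 0.03], "dr": [0, 0, 0]},
    {"delta_pos": [0, 0, 0.025], "dr": [0, 0, 0]},
    {"delta_pos": [0, 0, 0.02], "dr": [0, 0, 0]},
    {"delta_pos": [0, 0, 0.004], "dr": [0, 0, 0]},
  ],
)

```text
time: 23.87
eef_pos: [0.5496, -0.4046, 0.0111]
orientation: [-0.004, 0.959, 0.283, -0.002]
ft_force: [-1.3, 0.4, -0.7]
finger_gap: 0.0203
grip_force: 63.4
```

Call:
step_arm(
  steps=[
    {"delta_pos": [0, 0, 0], "dr": [0, 0, 0]},
    {"delta_pos": [0, 0, 0.002], "dr": [0, 0, 0]},
    {"delta_pos": [0, 0, 0.002], "dr": [0, 0, 0]},
    {"delta_pos": [0, 0, 0], "dr": [0, 0, 0]},
    {"delta_pos": [0, 0, 0], "dr": [0, 0, 0]},
  ],
)

```text
time: 24.28
eef_pos: [0.5535, -0.408, 0.0139]
orientation: [0.001, 0.959, 0.283, 0.001]
ft_force: [0.2, 0.1, -0.8]
finger_gap: 0.0201
grip_force: 63.4
```

Call:
step_arm(
  steps=[
    {"delta_pos": [0, 0, 0.001], "dr": [0, 0, 0]},
    {"delta_pos": [0, 0, 0], "dr": [0, 0, 0]},
    {"delta_pos": [0, 0, 0], "dr": [0, 0, 0]},
  ],
)

```text
time: 24.53
eef_pos: [0.5527, -0.4073, 0.0116]
orientation: [0.0, 0.959, 0.283, 0.0]
ft_force: [0.6, -0.5, -0.9]
finger_gap: 0.0206
grip_force: 63.4
```

Call:
step_arm(
  steps=[
    {"delta_pos": [0, 0, 0.001], "dr": [0, 0, 0]},
    {"delta_pos": [0, 0, 0], "dr": [0, 0, 0]},
    {"delta_pos": [0, 0, 0], "dr": [0, 0, 0]},
  ],
)

```text
time: 24.78
eef_pos: [0.5525, -0.4071, 0.0101]
orientation: [-0.0, 0.959, 0.283, -0.0]
ft_force: [0.3, -0.4, -1.4]
finger_gap: 0.0204
grip_force: 63.4
```

Call:
step_arm(
  steps=[
    {"delta_pos": [0, 0, 0.001], "dr": [0, 0, 0]},
    {"delta_pos": [0, 0, 0], "dr": [0, 0, 0]},
    {"delta_pos": [0, 0, 0], "dr": [0, 0, 0]},
  ],
)

```text
time: 25.03
eef_pos: [0.5525, -0.4072, 0.0091]
orientation: [-0.0, 0.959, 0.283, -0.0]
ft_force: [0.0, 0.1, -0.6]
finger_gap: 0.0207
grip_force: 63.4
```

Call:
step_arm(
  steps=[
    {"delta_pos": [0, 0, 0.0005], "dr": [0, 0, 0]},
    {"delta_pos": [0, 0, 0], "dr": [0, 0, 0]},
    {"delta_pos": [0, 0, 0], "dr": [0, 0, 0]},
  ],
)

```text
time: 25.28
eef_pos: [0.5526, -0.4072, 0.0087]
orientation: [-0.0, 0.959, 0.283, -0.0]
ft_force: [0.4, 0.1, -0.4]
finger_gap: 0.0203
grip_force: 63.4
```

Call:
step_arm(
  steps=[
    {"delta_pos": [0, 0, 0.0005], "dr": [0, 0, 0]},
    {"delta_pos": [0, 0, 0], "dr": [0, 0, 0]},
    {"delta_pos": [0, 0, 0], "dr": [0, 0, 0]},
  ],
)

```text
time: 25.53
eef_pos: [0.5527, -0.4073, 0.0085]
orientation: [0.0, 0.959, 0.283, 0.0]
ft_force: [0.4, 0.5, 0.7]
finger_gap: 0.0203
grip_force: 63.7
```

Call:
step_arm(
  steps=[
    {"delta_pos": [0, 0, 0], "dr": [0, 0, 0]},
    {"delta_pos": [0, 0, 0], "dr": [0, 0, 0]},
    {"delta_pos": [0, 0, 0], "dr": [0, 0, 0]},
    {"delta_pos": [0, 0, 0], "dr": [0, 0, 0]},
    {"delta_pos": [0, 0, 0], "dr": [0, 0, 0]},
  ],
  grip=0.055,
)

```text
time: 25.95
eef_pos: [0.5526, -0.4072, 0.0082]
orientation: [-0.0, 0.959, 0.283, -0.0]
ft_force: [-0.3, 1.6, -0.1]
finger_gap: 0.0553
grip_force: 0.0
```

Call:
step_arm(
  steps=[
    {"delta_pos": [0, 0, -0.005], "dr": [0, 0, 0]},
    {"delta_pos": [0, 0, -0.02], "dr": [0, 0, 0]},
    {"delta_pos": [0, 0, -0.03], "dr": [0, 0, 0]},
    {"delta_pos": [0, 0, -0.04], "dr": [0, 0, 0]},
    {"delta_pos": [0, 0, -0.04], "dr": [0, 0, 0]},
  ],
)

```text
time: 26.37
eef_pos: [0.5517, -0.4064, 0.1436]
orientation: [-0.001, 0.959, 0.283, -0.001]
ft_force: [0.7, -0.7, 0.8]
finger_gap: 0.0546
grip_force: 0.0
```

Call:
step_arm(
  steps=[
    {"delta_pos": [0, 0, 0], "dr": [0, 0, 0]},
    {"delta_pos": [0, 0, 0], "dr": [0, 0, 0]},
    {"delta_pos": [0, 0, 0], "dr": [0, 0, 0]},
  ],
)

```text
time: 26.62
eef_pos: [0.5527, -0.4073, 0.144]
orientation: [0.0, 0.959, 0.283, 0.0]
ft_force: [0.4, -0.7, -0.3]
finger_gap: 0.0549
grip_force: 0.0
```

```bash
python3 w.py marker .553 -.407 .003 w9.png; python3 go.py .4535 -.0877 .14 4.3
```

```text
expected px [321. 193.]
pt [ 0.5597 -0.4037  0.0302] 0.83
fit [ 0.5506 -0.4051] 32.8 iou 0.95 pxerr 7 area 2785
t 26.77 pos [ 0.5514 -0.4062  0.1409] psi -57.1 tilt [-0.0031  0.003 ] gap 0.0546 F [-0.9  0.4 -0.4] q6 0.24
  tool delta mm [  90.8 -320.6    2.1] turn about tool z deg -61.4
```

View pics/w9.png

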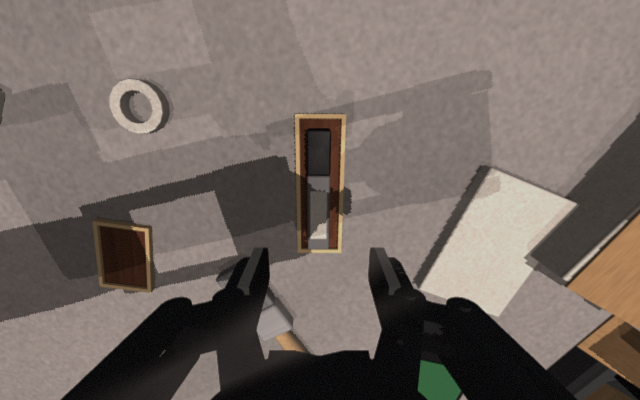

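The marker lies inside the long tray (rim corners about (294,114), (347,114), (342,252), (297,252)). I'll check its end clearance numerically before going to the eraser.

```bash
python3 - <<'E'
from h import *
k=vision.calibration('wrist')
for d in vision.outline_of('wrist','long_tray')[:2]:
    m=np.asarray(d['region']).astype(np.uint8); ys,xs=np.nonzero(m)
    print(d['conf'],m.sum(),xs.min(),xs.max(),ys.min(),ys.max())
    h=cv2.convexHull(np.c_[xs,ys].astype(np.int32)); mm=np.zeros_like(m); cv2.fillConvexPoly(mm,h,1)
    p,f=fit('long_tray',[(k,mm)],(.553,-.407)); print(p.round(4)[:2],np.degrees(p[2])%180,1-f)
b=masks('wrist','marker',(.553,-.407)); p,f=fit('marker',[b[1:3]],(.552,-.406),.003); print(p.round(4),np.degrees(p[2])%180,1-f)
E
```

```text
0.58 3783 295 345 113 252
[ 0.5515 -0.4056] 32.65507465695816 0.980131754952224
[ 0.5505 -0.405   0.571 ] 32.7136255029853 0.9487785953177258
```

The marker is within 1 mm of the tray centre. Next the eraser.

Call:
step_arm(
  steps=[
    {"delta_pos": [0.01, -0.0358, 0], "dr": [0, 0, 0]},
    {"delta_pos": [0.01, -0.0358, 0], "dr": [0, 0, 0]},
    {"delta_pos": [0.01, -0.0358, 0], "dr": [0, 0, 0]},
    {"delta_pos": [0.01, -0.0358, 0], "dr": [0, 0, 0]},
    {"delta_pos": [0.01, -0.0358, 0], "dr": [0, 0, 0]},
  ],
  grip=0.062,
)

```text
time: 27.28
eef_pos: [0.496, -0.228, 0.1421]
orientation: [-0.001, 0.959, 0.283, -0.001]
ft_force: [0.3, -0.4, 0.3]
finger_gap: 0.0622
grip_force: 0.0
```

Call:
step_arm(
  steps=[
    {"delta_pos": [0.01, -0.0358, 0], "dr": [0, 0, 0]},
    {"delta_pos": [0.01, -0.0358, 0], "dr": [0, 0, 0]},
    {"delta_pos": [0.01, -0.0358, 0], "dr": [0, 0, 0]},
    {"delta_pos": [0.01, -0.0358, 0], "dr": [0, 0, 0]},
    {"delta_pos": [0, 0, 0], "dr": [0, 0, -7]},
  ],
)

```text
time: 27.7
eef_pos: [0.4491, -0.0819, 0.1414]
orientation: [-0.003, 0.939, 0.344, -0.002]
ft_force: [0.1, 0.2, -0.8]
finger_gap: 0.062
grip_force: 0.0
```

Call:
step_arm(
  steps=[
    {"delta_pos": [0, 0, 0], "dr": [0, 0, -7]},
    {"delta_pos": [0, 0, 0], "dr": [0, 0, -7]},
    {"delta_pos": [0, 0, 0], "dr": [0, 0, -7]},
    {"delta_pos": [0, 0, 0], "dr": [0, 0, -7]},
    {"delta_pos": [0, 0, 0], "dr": [0, 0, -7]},
  ],
)

```text
time: 28.12
eef_pos: [0.4526, -0.0876, 0.1426]
orientation: [-0.001, 0.792, 0.611, -0.0]
ft_force: [0.5, 0.6, -0.4]
finger_gap: 0.0621
grip_force: 0.0
```

Call:
step_arm(
  steps=[
    {"delta_pos": [0, 0, 0], "dr": [0, 0, -7]},
    {"delta_pos": [0, 0, 0], "dr": [0, 0, -7]},
    {"delta_pos": [0, 0, 0], "dr": [0, 0, -5.4]},
    {"delta_pos": [0, 0, 0], "dr": [0, 0, 0]},
    {"delta_pos": [0, 0, 0], "dr": [0, 0, 0]},
  ],
)

```text
time: 28.53
eef_pos: [0.4527, -0.0877, 0.1427]
orientation: [-0.001, 0.681, 0.732, -0.0]
ft_force: [-0.3, -0.2, 0.0]
finger_gap: 0.0619
grip_force: 0.0
```

```bash
python3 w.py eraser .4535 -.0877 0 w10.png; python3 go.py .4535 -.0877 .006 4.3
```

```text
expected px [320. 193.]
pt [ 0.4588 -0.0848  0.0223] 0.86
fit [ 0.4534 -0.0873] 95.3 iou 0.95 pxerr 4 area 1979
t 28.68 pos [ 0.4529 -0.0878  0.143 ] psi 4.2 tilt [-0.0005  0.0002] gap 0.0619 F [ 0.5 -0.1 -0.1] q6 -0.45
  tool delta mm [  0.    0.7 137. ] turn about tool z deg -0.1
```

View pics/w10.png

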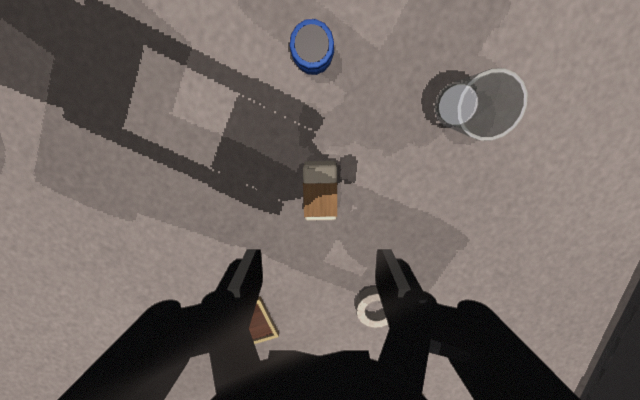

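The eraser at (320,190) is aligned and centred. Descending to grasp.

Call:
step_arm(
  steps=[
    {"delta_pos": [0, 0, 0.03], "dr": [0, 0, 0]},
    {"delta_pos": [0, 0, 0.03], "dr": [0, 0, 0]},
    {"delta_pos": [0, 0, 0.03], "dr": [0, 0, 0]},
    {"delta_pos": [0, 0, 0.025], "dr": [0, 0, 0]},
    {"delta_pos": [0, 0, 0.015], "dr": [0, 0, 0]},
  ],
)

```text
time: 29.1
eef_pos: [0.451, -0.0871, 0.0105]
orientation: [-0.002, 0.68, 0.733, -0.001]
ft_force: [-0.4, -1.0, 0.5]
finger_gap: 0.0619
grip_force: 0.0
```

Call:
step_arm(
  steps=[
    {"delta_pos": [0, 0, 0.005], "dr": [0, 0, 0]},
    {"delta_pos": [0, 0, 0.001], "dr": [0, 0, 0]},
    {"delta_pos": [0, 0, 0], "dr": [0, 0, 0]},
    {"delta_pos": [0, 0, 0], "dr": [0, 0, 0]},
    {"delta_pos": [0, 0, 0], "dr": [0, 0, 0]},
  ],
)

```text
time: 29.52
eef_pos: [0.4545, -0.0884, 0.0087]
orientation: [0.001, 0.68, 0.733, 0.001]
ft_force: [1.4, 0.3, 1.0]
finger_gap: 0.0621
grip_force: 0.0
```

Call:
step_arm(
  steps=[
    {"delta_pos": [0, 0, 0], "dr": [0, 0, 0]},
    {"delta_pos": [0, 0, 0], "dr": [0, 0, 0]},
    {"delta_pos": [0, 0, 0], "dr": [0, 0, 0]},
  ],
)

```text
time: 29.77
eef_pos: [0.4535, -0.088, 0.0079]
orientation: [0.001, 0.68, 0.733, 0.0]
ft_force: [-0.4, -0.3, -0.3]
finger_gap: 0.0618
grip_force: 0.0
```

Call:
step_arm(
  steps=[
    {"delta_pos": [0, 0, 0.001], "dr": [0, 0, 0]},
    {"delta_pos": [0, 0, 0], "dr": [0, 0, 0]},
    {"delta_pos": [0, 0, 0], "dr": [0, 0, 0]},
  ],
)

```text
time: 30.02
eef_pos: [0.4529, -0.0878, 0.0062]
orientation: [-0.0, 0.68, 0.733, -0.0]
ft_force: [-0.5, -0.0, -0.3]
finger_gap: 0.0622
grip_force: 0.0
```

Call:
step_arm(
  steps=[
    {"delta_pos": [0, 0, 0], "dr": [0, 0, 0]},
    {"delta_pos": [0, 0, 0], "dr": [0, 0, 0]},
    {"delta_pos": [0, 0, 0], "dr": [0, 0, 0]},
    {"delta_pos": [0, 0, 0], "dr": [0, 0, 0]},
    {"delta_pos": [0, 0, 0], "dr": [0, 0, 0]},
  ],
  grip=0.024,
)

```text
time: 30.43
eef_pos: [0.4535, -0.088, 0.0065]
orientation: [0.0, 0.68, 0.733, 0.0]
ft_force: [0.3, -0.4, 2.0]
finger_gap: 0.0303
grip_force: 60.1
```

Call:
step_arm(
  steps=[
    {"delta_pos": [0, 0, 0], "dr": [0, 0, 0]},
    {"delta_pos": [0, 0, 0], "dr": [0, 0, 0]},
    {"delta_pos": [0, 0, 0], "dr": [0, 0, 0]},
  ],
)

```text
time: 30.68
eef_pos: [0.4534, -0.088, 0.0065]
orientation: [0.0, 0.68, 0.733, 0.0]
ft_force: [-0.1, -0.7, 2.9]
finger_gap: 0.0308
grip_force: 60.1
```

```bash
python3 go.py .3678 -.2685 .009 -67.3
```

```text
t 30.68 pos [ 0.4534 -0.088   0.0065] psi 4.3 tilt [ 0.0007 -0.0003] gap 0.0308 F [-0.1 -0.7  2.9] q6 -0.45
  tool delta mm [-173.6  -99.    -2.5] turn about tool z deg 71.6
```

Call:
step_arm(
  steps=[
    {"delta_pos": [0, 0, -0.015], "dr": [0, 0, 0]},
    {"delta_pos": [0, 0, -0.03], "dr": [0, 0, 0]},
    {"delta_pos": [0, 0, -0.03], "dr": [0, 0, 0]},
    {"delta_pos": [0, 0, -0.025], "dr": [0, 0, 0]},
    {"delta_pos": [0, 0, 0], "dr": [0, 0, 0]},
  ],
)

```text
time: 31.1
eef_pos: [0.4568, -0.0892, 0.1111]
orientation: [0.005, 0.68, 0.733, 0.002]
ft_force: [1.8, 0.0, 0.1]
finger_gap: 0.0308
grip_force: 59.8
```

Call:
step_arm(
  steps=[
    {"delta_pos": [-0.029, -0.0165, 0], "dr": [0, 0, 0]},
    {"delta_pos": [-0.029, -0.0165, 0], "dr": [0, 0, 0]},
    {"delta_pos": [-0.029, -0.0165, 0], "dr": [0, 0, 0]},
    {"delta_pos": [-0.029, -0.0165, 0], "dr": [0, 0, 0]},
    {"delta_pos": [-0.029, -0.0165, 0], "dr": [0, 0, 0]},
  ],
)

```text
time: 31.52
eef_pos: [0.3801, -0.239, 0.1051]
orientation: [-0.001, 0.68, 0.733, 0.0]
ft_force: [-0.4, -0.3, -0.7]
finger_gap: 0.0308
grip_force: 59.8
```

Call:
step_arm(
  steps=[
    {"delta_pos": [-0.029, -0.0165, 0], "dr": [0, 0, 0]},
    {"delta_pos": [0, 0, 0], "dr": [0, 0, 7]},
    {"delta_pos": [0, 0, 0], "dr": [0, 0, 7]},
    {"delta_pos": [0, 0, 0], "dr": [0, 0, 7]},
    {"delta_pos": [0, 0, 0], "dr": [0, 0, 7]},
  ],
)

```text
time: 31.93
eef_pos: [0.3663, -0.2683, 0.1049]
orientation: [-0.001, 0.839, 0.544, -0.0]
ft_force: [0.3, 0.3, -0.6]
finger_gap: 0.0302
grip_force: 59.8
```

Call:
step_arm(
  steps=[
    {"delta_pos": [0, 0, 0], "dr": [0, 0, 7]},
    {"delta_pos": [0, 0, 0], "dr": [0, 0, 7]},
    {"delta_pos": [0, 0, 0], "dr": [0, 0, 7]},
    {"delta_pos": [0, 0, 0], "dr": [0, 0, 7]},
    {"delta_pos": [0, 0, 0], "dr": [0, 0, 7]},
  ],
)

```text
time: 32.35
eef_pos: [0.3666, -0.2679, 0.1049]
orientation: [-0.001, 0.964, 0.267, -0.001]
ft_force: [0.4, 0.1, -0.1]
finger_gap: 0.0307
grip_force: 59.8
```

Call:
step_arm(
  steps=[
    {"delta_pos": [0, 0, 0], "dr": [0, 0, 7]},
    {"delta_pos": [0, 0, 0], "dr": [0, 0, 1.5]},
    {"delta_pos": [0, 0, 0], "dr": [0, 0, 0]},
    {"delta_pos": [0, 0, 0], "dr": [0, 0, 0]},
    {"delta_pos": [0, 0, 0], "dr": [0, 0, 0]},
  ],
)

```text
time: 32.77
eef_pos: [0.367, -0.2684, 0.1056]
orientation: [-0.001, 0.98, 0.198, -0.0]
ft_force: [0.6, -0.6, -0.2]
finger_gap: 0.0304
grip_force: 59.8
```

```bash
python3 w.py short_tray .3678 -.2685 0 w11.png;python3 w.py eraser .368 -.268 .1; python3 go.py .3678 -.2685 .009 -67.3
```

```text
expected px [320. 205.]
pt [ 0.3867 -0.2671  0.0024] 0.97
fit [ 0.3979 -0.2556] 23.7 iou 0.82 pxerr 23 area 3842
expected px [319. 270.]
pt [ 0.3778 -0.2676  0.1223] 0.74
fit [ 0.3671 -0.268 ] 23.0 iou 0.93 pxerr 8 area 6744
t 33.07 pos [ 0.3674 -0.2688  0.1063] psi -67.2 tilt [ 0. -0.] gap 0.0305 F [ 0.1  0.6 -0.6] q6 0.35
  tool delta mm [ 0.4 -0.2 97.3] turn about tool z deg 0.1
```

View pics/w11.png

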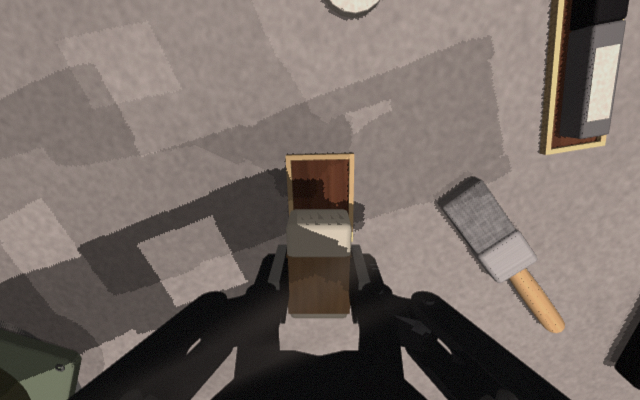

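The eraser is lined up over the short tray (far rim corners at (286,154) and (354,154), centred on 320). Lowering.

Call:
step_arm(
  steps=[
    {"delta_pos": [0, 0, 0.03], "dr": [0, 0, 0]},
    {"delta_pos": [0, 0, 0.025], "dr": [0, 0, 0]},
    {"delta_pos": [0, 0, 0.02], "dr": [0, 0, 0]},
    {"delta_pos": [0, 0, 0.015], "dr": [0, 0, 0]},
    {"delta_pos": [0, 0, 0.003], "dr": [0, 0, 0]},
  ],
)

```text
time: 33.48
eef_pos: [0.3656, -0.2669, 0.0107]
orientation: [-0.002, 0.98, 0.198, -0.002]
ft_force: [-0.6, 0.7, -0.7]
finger_gap: 0.0304
grip_force: 59.8
```

Call:
step_arm(
  steps=[
    {"delta_pos": [0, 0, 0], "dr": [0, 0, 0]},
    {"delta_pos": [0, 0, 0.001], "dr": [0, 0, 0]},
    {"delta_pos": [0, 0, 0.001], "dr": [0, 0, 0]},
    {"delta_pos": [0, 0, 0], "dr": [0, 0, 0]},
    {"delta_pos": [0, 0, 0], "dr": [0, 0, 0]},
  ],
)

```text
time: 33.9
eef_pos: [0.3681, -0.2695, 0.0122]
orientation: [0.001, 0.98, 0.198, 0.001]
ft_force: [-0.1, 1.3, 0.1]
finger_gap: 0.0305
grip_force: 59.8
```

Call:
step_arm(
  steps=[
    {"delta_pos": [0, 0, 0.001], "dr": [0, 0, 0]},
    {"delta_pos": [0, 0, 0], "dr": [0, 0, 0]},
    {"delta_pos": [0, 0, 0], "dr": [0, 0, 0]},
  ],
)

```text
time: 34.15
eef_pos: [0.3675, -0.2688, 0.0104]
orientation: [0.0, 0.98, 0.198, 0.0]
ft_force: [-0.6, -0.4, -0.9]
finger_gap: 0.0304
grip_force: 59.8
```

Call:
step_arm(
  steps=[
    {"delta_pos": [0, 0, 0.0005], "dr": [0, 0, 0]},
    {"delta_pos": [0, 0, 0], "dr": [0, 0, 0]},
    {"delta_pos": [0, 0, 0], "dr": [0, 0, 0]},
  ],
)

```text
time: 34.4
eef_pos: [0.3674, -0.2688, 0.0097]
orientation: [-0.0, 0.98, 0.198, -0.0]
ft_force: [-0.0, -0.5, 0.1]
finger_gap: 0.0308
grip_force: 59.8
```

Call:
step_arm(
  steps=[
    {"delta_pos": [0, 0, 0.0005], "dr": [0, 0, 0]},
    {"delta_pos": [0, 0, 0], "dr": [0, 0, 0]},
    {"delta_pos": [0, 0, 0], "dr": [0, 0, 0]},
  ],
)

```text
time: 34.65
eef_pos: [0.3675, -0.2689, 0.0095]
orientation: [-0.0, 0.98, 0.198, -0.0]
ft_force: [-0.4, 1.0, 4.0]
finger_gap: 0.0311
grip_force: 60.3
```

Call:
step_arm(
  steps=[
    {"delta_pos": [0, 0, 0], "dr": [0, 0, 0]},
    {"delta_pos": [0, 0, 0], "dr": [0, 0, 0]},
    {"delta_pos": [0, 0, 0], "dr": [0, 0, 0]},
    {"delta_pos": [0, 0, 0], "dr": [0, 0, 0]},
    {"delta_pos": [0, 0, 0], "dr": [0, 0, 0]},
  ],
  grip=0.06,
)

```text
time: 35.07
eef_pos: [0.3674, -0.2688, 0.0092]
orientation: [-0.0, 0.98, 0.198, -0.0]
ft_force: [-0.6, -0.1, 0.1]
finger_gap: 0.0597
grip_force: 0.0
```

Call:
step_arm(
  steps=[
    {"delta_pos": [0, 0, -0.005], "dr": [0, 0, 0]},
    {"delta_pos": [0, 0, -0.02], "dr": [0, 0, 0]},
    {"delta_pos": [0, 0, -0.03], "dr": [0, 0, 0]},
    {"delta_pos": [0, 0, -0.04], "dr": [0, 0, 0]},
    {"delta_pos": [0, 0, -0.04], "dr": [0, 0, 0]},
  ],
)

```text
time: 35.48
eef_pos: [0.3666, -0.2678, 0.1452]
orientation: [-0.001, 0.98, 0.198, -0.001]
ft_force: [0.8, -0.5, 0.9]
finger_gap: 0.0601
grip_force: 0.0
```

Call:
step_arm(
  steps=[
    {"delta_pos": [-0.02, 0.028, -0.02], "dr": [0, 0, 0]},
    {"delta_pos": [-0.02, 0.028, -0.02], "dr": [0, 0, 0]},
    {"delta_pos": [-0.02, 0.028, -0.02], "dr": [0, 0, 0]},
    {"delta_pos": [-0.02, 0.028, -0.02], "dr": [0, 0, 0]},
    {"delta_pos": [-0.02, 0.028, 0], "dr": [0, 0, 0]},
  ],
)

```text
time: 35.9
eef_pos: [0.3305, -0.4406, 0.2301]
orientation: [0.005, 0.98, 0.198, 0.001]
ft_force: [0.7, -0.8, 0.3]
finger_gap: 0.06
grip_force: 0.0
```

Call:
step_arm(
  steps=[
    {"delta_pos": [-0.02, 0.028, 0], "dr": [0, 0, 0]},
    {"delta_pos": [-0.02, 0.028, 0], "dr": [0, 0, 0]},
    {"delta_pos": [0, 0, 0], "dr": [0, 0, 0]},
    {"delta_pos": [0, 0, 0], "dr": [0, 0, 0]},
    {"delta_pos": [0, 0, 0], "dr": [0, 0, 0]},
  ],
)

```text
time: 36.32
eef_pos: [0.3142, -0.5031, 0.2239]
orientation: [-0.001, 0.98, 0.198, 0.0]
ft_force: [0.9, -0.1, -0.8]
finger_gap: 0.0601
grip_force: 0.0
```

```bash
python3 - <<'E'
from h import *
for c in('top','side'):
    im=vision.camera(c)
    if c=='top': cv2.imwrite('pics/endtop.png',cv2.resize(im[130:290,150:490],None,fx=2.3,fy=2.3)[:,:,::-1])
    P={'big_jar':(.56,.383,.003),'small_jar':(.377,.279,.003),'marker':(.553,-.407,.003),'eraser':(.368,-.269,.003),'glass':(.578,0,0),'short_tray':(.368,-.269,0)}
    for n,(x,y,z) in P.items():
        b=masks(c,n,(x,y))
        if b is None or b[0]>25: print(c,n,'none'); continue
        p,f=fit(n,[b[1:3]],(x,y),z); print(c,n,p.round(4)[:2],round(np.degrees(p[2])%180,1),round(1-f,2))
s=arm.read_state();print(s['time'],s['eef_pos'])
E
```

```text
top big_jar [0.5596 0.3817] 0.0 0.8
top small_jar [0.3756 0.2779] 0.0 0.92
top marker [ 0.5526 -0.4071] 33.6 0.86
top eraser [ 0.3674 -0.2696] 20.4 0.9
top glass [0.576 0.002] 0.0 0.84
top short_tray [ 0.3676 -0.2707] 23.7 0.51
side big_jar [0.5606 0.3839] 0.0 0.95
side small_jar [0.3774 0.2799] 0.0 0.84
side marker [ 0.5527 -0.4029] 33.5 0.92
side eraser [ 0.3682 -0.2644] 10.8 0.84
side glass [0.5772 0.0023] 0.0 0.87
side short_tray [ 0.3679 -0.2631] 23.9 0.42
37.0167 [ 0.31441286 -0.50377249  0.22427642]
```

View pics/endtop.png

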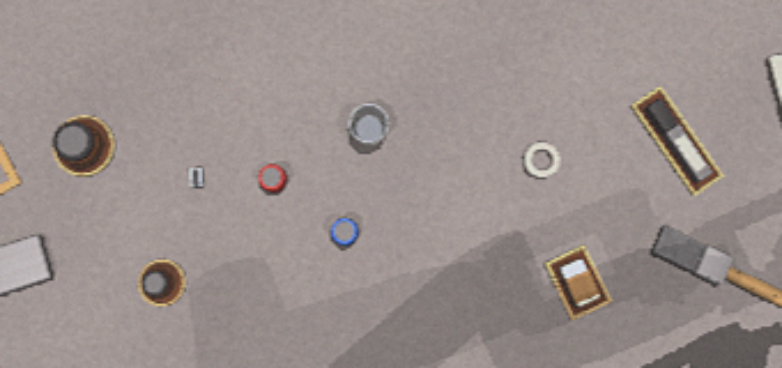

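All four things sit inside their own trays: big jar (83,145), small jar (161,283), marker (677,140), eraser (578,282). The glass is where it stood, to within the 2-3 mm measuring error. Handing in.

```bash
python3 -c "
from bench import finish_job
print(finish_job())"
```

```text
the job is handed in; nothing more can be done
None
```

The job is handed in: both jars (upright), the marker and the eraser each lie in their own tray, the glass was not touched, and it took about 37 s.

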